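# Pick the retaining ring off a lathe chuck

## Robot

A 6-joint arm with a two-finger parallel gripper is mounted at the origin on the work surface. World frame = base frame: x ahead of the robot, y to its left, z up, the work surface at z = 0. Lengths are in mm, angles in rad, forces in N, time in s.
With the tool pointing down it reaches from about 275 to 1000 mm from the base axis. Payload 8.4 kg.
Tool frame: the origin (TCP) lies on the mounting face of the last link; the fingertips stand 173 mm ahead of it and the grasp point (between the pads) lies 155 mm ahead of it; z points along the fingers, y is the direction in which the jaws open and shut (so a half turn about z gives the same grasp; the last joint's range is limited). The gripper opens to 85 mm and grips with 20 to 120 N. Pads are 22 mm wide; open, the fingers measure 114 mm over their backs; the gripper's body (76 mm by 85 mm) begins 54 mm behind the grasp point. The pads swing forward as they close: fully open they stand 13 mm farther back than shut.
Start: joints at [-1.304, 0.353, 1.633, -0, 1.155, -0.002], TCP at [165.983, -602.56, 404.681] pointing down, gripper open.
Joint ranges: [-2.63, 2.63], [-0.92, 2.1], [0.06, 2.66], [-1.3, 4.44], [0, 2.69], [-3.02, 3.02]. Speed limits (rad/s): [2.22, 2.22, 2.79, 3.14, 3.14, 3.14].

## Interface

Orientations are given as [roll, pitch, yaw] about the fixed x, y, z axes, in that order (R = Rz(yaw) Ry(pitch) Rx(roll)).
In Python, from rig import r, grab_frame, spotter gives the robot as it stands.
- The arm moves only by the tool apply_moves, never from a script. Its argument "motion" is text: rows parted by semicolons, each of 5 numbers parted by spaces: the opening, from -1 (shut) to 1 (fully open), then the shift along the tool's x, y, z as a fraction of full scale, then the turn about the tool's z as a fraction of full scale. In form: hand x y z twist; .... A call has 1 to 20 rows; each row is the pose to reach, as a shift and turn from the pose commanded when the call began, along the tool's axes at that moment, turning the shorter way round; what a row does not reach only later rows make up. Full scale, the value 1, is 1 m for a shift and pi rad for a turn. A row lasts 1/12 s, in which the tool goes at most 41.7 mm and 7.16 degrees, less where a joint would pass 70% of its speed; a pose out of reach is approached as far as the arm can. A call with a number of a shift or a turn outside -1 to 1 is refused whole. A call with a gripper value outside its range is refused whole. The fingers move at their own pace and stop on an object; "squeeze" is the grip in N (left out, the last holds). Time passes only in rows, so rows that repeat a pose let the fingers close. It gives the time, the measured TCP pose, the force and the opening at its end, in the units of the state.
- r.sense(): the state, without advancing time (a new reading comes with each control period).
- grab_frame(name): name is "scene" or "top" or "wrist"; returns a dict with "img" (480x640x3 uint8, red, green, blue), "fx", "fy", "cx", "cy" (pixels), "dist_coeffs" ([k1, k2, p1, p2, k3] as OpenCV has them; the pictures are not rectified), "R" (3x3) and "t" (3): a world point X has camera coordinates R X + t. Camera axes: x right, y down, z forward; pixel columns grow to the right and rows downward; lengths in mm; the calibration is good to about 2 mm. A picture is of the moment at which its call begins. There is no depth.
- r.sign_off(): hands the job in, once; it reports no verdict.
Trained networks look in the newest picture that a camera, given by its name, has taken for a name from the list of things; names that differ only in an ending like _2 or _b are one class to them, and where a whole thing is asked for, a point or a joint stands for the part that bears it (a point fixed in the world has none). Each returns a list of dicts, best first, with "conf" (0 to 1); they miss things now and then, are a little off and sometimes report something else, mostly with a low value. They report only what shows in the picture. A call takes as long as a camera call. They do not tell look-alikes from the thing itself.
- spotter.boxes_of(query, camera): "point" ([x, y, z] in mm, in world coordinates, good to about 4 mm: the middle of the surface that is visible of it).
- spotter.place_of(query, camera): "point" ([x, y, z] in mm, in world coordinates, good to about 4 mm: a listed point, or the origin of a listed thing).
The state is a dict: "clock": time; "qpos": joint angles; "qvel": joint speeds; "joint_efforts": joint torques, N m; "eef_pos": TCP position; "tcp_rot": TCP orientation; "contact_force": force on the tool from outside, world axes, zero at the start; "wrist_torque": the same for the moment, N m; "opening": opening from 0.0 (shut) to 1.0 (fully open).
Only numpy, scipy, OpenCV 4.12 (cv2) and the standard library are available. Lean on these libraries where they do the work, as an engineer would, in place of code of your own. Each camera call takes 0.05 s, during which the arm holds its last target.

## Task

Take the hook pick out of the wooden tool block, get its tip under the end of the spring ring that lies over the notch on the back of the lathe chuck, and lift that end up out of the groove without digging the pick hard into the chuck. Then take the whole ring off the chuck and lay it flat in the aluminium parts tray, without dropping it in. Leave the pick hanging home in its hole in the block again, and leave the other tools and parts where they are.

Things in the scene. Friction and masses are not known exactly. Their poses are not given: they have to be found in the camera images.
- pick_grip (a point): Middle of the hook pick's handle, on its axis. The pick hangs upright in one hole of the tool block. It has the square wooden handle (22 mm square, 75 mm tall, this point 37 mm under its top); the awl beside it has a round knob. z is up along the pick, x the way its hook points; the handle's flat sides are square to x and y. Mass about 90 g, centred 17 mm below this point.
- pick: The whole pick; origin on its axis at the flat underside of its foot, 93 mm below pick_grip. Heights from there: foot 0 to 4 mm (bar 5 mm wide, reaching 10 mm from the axis along +x and 3 mm behind it), round shank 6 mm diameter 0 to 48 mm, square 20 mm brass ferrule 28 to 48 mm, square 36 mm brass collar 48 to 53 mm, handle 53 to 128 mm.
- block: Wooden tool block, 60 mm in x, 170 mm in y, 60 mm tall, fixed; origin in the middle of its underside. Two square holes 28 mm wide, 52 mm deep, centred at y = +48 and y = -48 mm; pick and awl hang in them by their collars, which rest on the block's top (the pick's foot is then 12 mm above the bench). The pick may go back any way round, but home and upright.
- chuck: Lathe chuck: steel body 124 mm in diameter on a 140 mm plywood foot, fixed, back face up; origin on its axis at bench height, x towards the middle of the ring's gap. The channel floor is 78 mm above the bench, the rim (radius 54.5 to 62 mm) 84 mm, the flat top of the middle boss 87.5 mm.
- chuck_seat (a point): Point on the chuck's axis at the height of the channel floor on which the spring ring lies. The channel runs between the boss and the rim (radius 54.5 mm, 6 mm high). The boss is undercut: it widens from radius 33 mm at the channel floor to a lip of radius 37.2 mm, under which the ring sits; its flat top is 9.5 mm above this point.
- notch (a point): The pick notch: a straight radial slot 20 mm wide and 8 mm deep below the channel floor, from radius 35.5 mm outwards through the rim to the open air, under one end lug of the ring. This point is on the slot's centre line, 52 mm from the chuck axis, at channel-floor height; the slot's line goes through the chuck axis, 17 degrees from the chuck's x.
- ring: Split spring ring of round steel wire 5 mm thick, 81 mm outer diameter, about 50 g, seated in the groove of the boss. Origin at the centre of its circle, at its underside. At each end a flat lug points radially outwards: 10 mm wide, 5 mm thick, from 38.5 to 53.5 mm from the ring's centre.
- ring_end_a (a point): Centre (half-way up) of the lug over the notch, 46 mm from the ring's centre. Lifting it takes 8 to 15 N up and about as much inwards, as the lip pushes it outwards. Lifted 16 mm it springs in over the boss and stays there when the pick goes (lug centre about 12 mm above the channel floor); it can then be pinched by its two sides. Pulled up and across the chuck it peels the ring off (5 to 15 N).
- ring_end_b (a point): Centre (half-way up) of the lug at the ring's other end, over plain floor without a notch, 27 mm from the first lug.
- ring_back (a point): Middle of the ring's wire opposite the gap, 38 mm from the ring's centre.
- tray_in (a point): Middle of the inner floor of the aluminium parts tray, fixed, 4 mm above the bench. The tray is 170 by 170 mm outside with 4 mm walls, 22 mm tall.
- chuck_key_mid (a point): T-handled chuck key lying on the bench, about 107 by 114 mm and 14 mm tall. Leave it.
- spare_jaw_mid (a point): Dark steel chuck jaw, a quarter ring about 32 by 70 mm and 20 mm tall, lying on the bench. Leave it.
- turned_foot_mid (a point): Turned wooden furniture foot standing on the bench, 60 mm diameter, 86 mm tall. Leave it.
- awl_mid (a point): Middle of the round pear-shaped handle of the straight awl (40 mm diameter, 68 mm tall), which hangs in the other hole of the block. Leave it.
There are look-alikes about, which are no part of the job. Several things have the shape of the ring; the one meant has the colours described above.

How it is judged (in metres and radians):
On the way:
1. the pick lifts the ring's end over the notch up out of the groove, above the boss (z of ring_end_a in the frame of chuck_seat above 0.0105 m and contact force between pick and ring above 0.3 N), for 0.1 s.
At the end, for the whole second after the job is handed in: The ring lies at rest flat in the parts tray (both its lugs and its back within 12 mm above the tray floor and within 105 mm of its middle), and the pick hangs at rest in its hole in the block, upright within 10 degrees and home within 4 mm (z of each of ring_end_a, ring_end_b, ring_back in the frame of tray_in below 0.012 m and horizontal distance between each of ring_end_a, ring_end_b, ring_back and tray_in below 0.105 m and linear speed of each of ring, pick below 0.03 m/s and angle between pick_grip's own z axis and vertical below 0.17 rad and z of pick_grip in the frame of block between 0.1 and 0.109 m and x of pick_grip in the frame of block between -0.015 and 0.015 m and y of pick_grip in the frame of block between -0.065 and 0.065 m); the robot touches nothing.
It fails at once if the chuck key, the spare jaw, the turned foot or the awl is moved more than 30 mm (distance of any of chuck_key_mid, spare_jaw_mid, turned_foot_mid, awl_mid from where it was at the start of the episode above 0.03 m).
It fails at once if the pick is dug into the chuck with more than 45 N (contact force between pick and chuck above 45 N).
It fails at once if the ring is dropped into the tray (falls free, faster than 1 m/s, over the tray) (horizontal distance between ring and tray_in below 0.1 m and linear speed of ring above 1 m/s and contact force between the fingers and ring below 0.1 N).
It also fails if it takes over 72 s, if anything falls off the work surface, if the arm or the gripper's body presses on something with over 40 N, if the wrist force passes 120 N, or if a joint passes its speed limit or range.

## Working session

There is one attempt and no reset: what is moved stays moved. The work goes in short steps, Python scripts to look and compute and a tool call to move; the robot and the scene stay as the last step left them, time stands still between calls to the robot, and variables do not carry over. Pictures are saved under pics/ and viewed, and the job is handed in when it is done.

Besides the shell and the picture viewer there is one more tool, called after "Request:" as name(argument=value, ...) on one line, values as JSON. apply_moves: Moves the arm, as the interface text tells. Its arguments: {"type":"object","properties":{"motion":{"type":"string"},"squeeze":{"type":"number"}},"required":["motion"]}

```bash
ls; mkdir -p pics; python3 - <<'E'
from rig import r, grab_frame, spotter
import cv2
print(r.sense())
for n in ["scene","top","wrist"]:
    f=grab_frame(n); cv2.imwrite(f"pics/{n}0.png",f["img"][:,:,::-1])
    print(n,f["fx"],f["fy"],f["cx"],f["cy"],f["dist_coeffs"],f["R"],f["t"])
E
```

```text
pics
{'clock': 0.0, 'qpos': array([-1.30440957e+00,  3.53662941e-01,  1.63415696e+00,  3.01342647e-05,
        1.15521307e+00, -2.37810416e-03]), 'qvel': array([ 1.26254171e-03, -2.78434782e-04, -5.40907042e-04,  1.29712420e-04,
        1.18885037e-03, -2.57546429e-05]), 'joint_efforts': array([-6.36515288e-04, -6.05258203e+01, -3.42061365e+01, -8.93918445e-05,
        9.50236106e-03,  2.18621217e-06]), 'eef_pos': array([ 165.9161053 , -602.32058154,  403.94250572]), 'tcp_rot': array([-3.14015240e+00, -3.09768663e-05,  2.68752654e-01]), 'contact_force': array([0.09371166, 0.03529504, 0.88641116]), 'wrist_torque': array([ 0.02905201, -0.02222546, -0.03975951]), 'opening': 1.0025784217909428}
scene 554.1548098977682 554.1548098977682 316.36997140190124 247.09417385349462 [-0.1671957  0.         0.         0.         0.       ] [[ 0.83294675  0.55302359  0.01909499]
 [ 0.39353523 -0.56776536 -0.7230301 ]
 [-0.38901123  0.60976012 -0.69055258]] [-477.6291198  -139.99219753 1372.86625351]
top 532.1038153788003 532.1038153788003 315.5679017556145 240.44699233631283 [-0.15054115  0.          0.          0.          0.        ] [[-0.0221156  -0.99961134 -0.01697288]
 [-0.99925644  0.02263769 -0.03121068]
 [ 0.03158277  0.01627002 -0.99936871]] [ 10.51058861 555.42959201 997.50645067]
wrist 345.6861780734605 345.6861780734605 323.03891204863555 239.63186558257817 [-0.01167464  0.          0.          0.          0.        ] [[ 0.26674712 -0.96376279 -0.00269441]
 [-0.92342529 -0.25638103  0.2855775 ]
 [-0.27591976 -0.07368889 -0.95835183]] [-624.90025176  -38.04857639  380.18929191]
```

View pics/scene0.png

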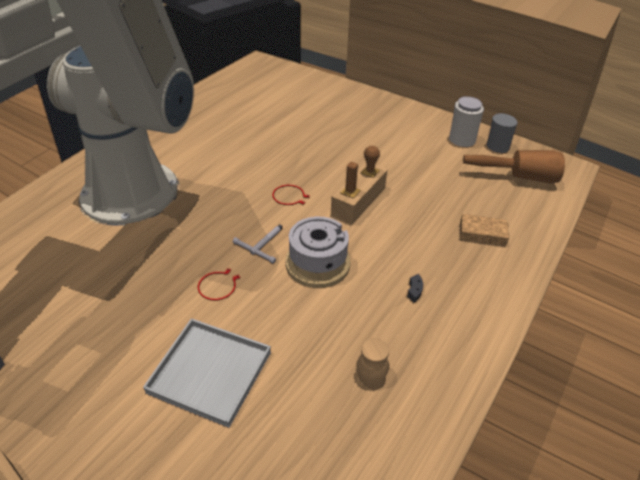

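View pics/top0.png

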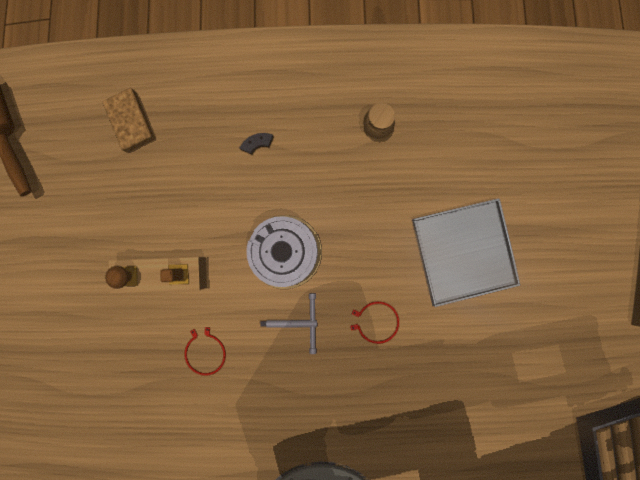

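```bash
python3 - <<'E'
from rig import r, grab_frame, spotter
import numpy as np
for q in ["pick_grip","pick","block","chuck","chuck_seat","notch","ring","ring_end_a","ring_end_b","ring_back","tray_in","awl_mid"]:
  for c in ["top","scene"]:
    print(q,c,[(np.round(d["point"],1).tolist(),round(d["conf"],2)) for d in spotter.place_of(q,c)][:4])
E
```

```text
pick_grip top [([499.5, 247.4, 105.8], 0.98)]
pick_grip scene [([500.9, 247.7, 100.1], 0.86), ([773.1, -128.1, 42.3], 0.7), ([536.1, 59.3, 76.1], 0.26)]
pick top [([501.1, 248.8, 13.7], 0.67)]
pick scene [([500.6, 247.1, 13.6], 0.82), ([577.3, 85.6, 79.3], 0.24)]
block top []
block scene [([496.1, 298.6, -0.8], 0.68)]
chuck top [([531.6, 54.8, 2.9], 0.79), ([504.1, 344.8, 102.3], 0.18)]
chuck scene [([538.7, 53.7, 3.1], 0.7)]
chuck_seat top [([537.6, 53.1, 77.4], 0.95), ([400.7, 33.8, 4.2], 0.28)]
chuck_seat scene [([533.5, 64.3, 75.9], 0.61)]
notch top [([564.3, 105.4, 77.2], 0.95)]
notch scene [([559.3, 104.6, 78.6], 0.72)]
ring top [([345.9, 218.2, -3.1], 0.89)]
ring scene [([538.4, 59.2, 76.3], 0.62), ([338.6, 217.5, 1.1], 0.6), ([400.3, -116.1, -1.0], 0.56)]
ring_end_a top [([386.8, -65.5, 2.2], 0.61), ([387.6, 211.3, 2.2], 0.6), ([384.1, 240.2, 5.2], 0.56), ([576.9, 82.2, 80.7], 0.41)]
ring_end_a scene [([418.9, -75.1, -1.9], 0.62), ([558.8, 97.6, 81.5], 0.55), ([384.4, 236.0, 0.3], 0.55), ([389.9, 212.8, -1.2], 0.53)]
ring_end_b top [([386.8, -65.5, 2.2], 0.61), ([387.6, 211.3, 2.2], 0.6), ([384.1, 240.2, 5.2], 0.56), ([576.9, 82.2, 80.7], 0.41)]
ring_end_b scene [([418.9, -75.1, -1.9], 0.62), ([558.8, 97.6, 81.5], 0.55), ([384.4, 236.0, 0.3], 0.55), ([389.9, 212.8, -1.2], 0.53)]
ring_back top [([302.8, 209.4, 4.5], 0.92), ([391.1, -150.8, 0.5], 0.59), ([508.9, 31.8, 78.9], 0.5)]
ring_back scene [([304.2, 208.1, 2.4], 0.73), ([398.1, -156.9, 1.3], 0.63)]
tray_in top [([530.8, -283.7, 3.3], 0.82)]
tray_in scene [([524.9, -284.5, 5.9], 0.65)]
awl_mid top [([501.1, 344.2, 101.1], 0.92)]
awl_mid scene [([499.5, 344.9, 100.5], 0.76), ([575.5, 78.9, 79.1], 0.34)]
```

```bash
python3 - <<'E'
import cv2
a=cv2.imread("pics/top0.png")[195:305,225:345]; cv2.imwrite("pics/top0c.png",cv2.resize(a,None,fx=5,fy=5,interpolation=cv2.INTER_CUBIC))
b=cv2.imread("pics/scene0.png")[130:290,270:400]; cv2.imwrite("pics/sc0c.png",cv2.resize(b,None,fx=3.7,fy=3.7,interpolation=cv2.INTER_CUBIC))
c=cv2.imread("pics/top0.png")[240:310,90:220]; cv2.imwrite("pics/top0b.png",cv2.resize(c,None,fx=5,fy=5,interpolation=cv2.INTER_CUBIC))
E
```

```text
(no output)
```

View pics/top0c.png

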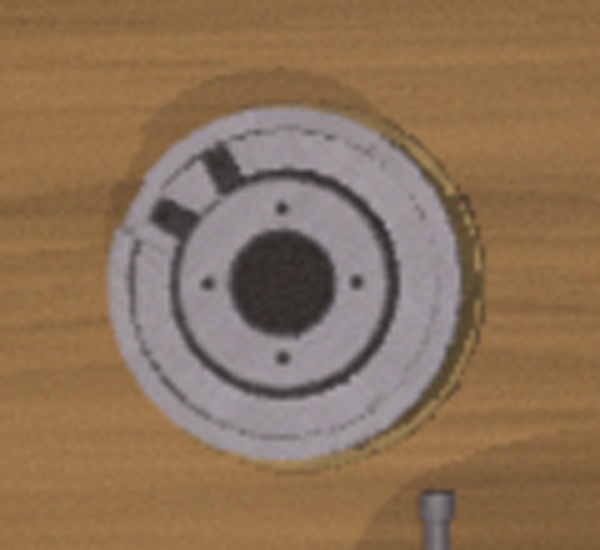

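View pics/sc0c.png

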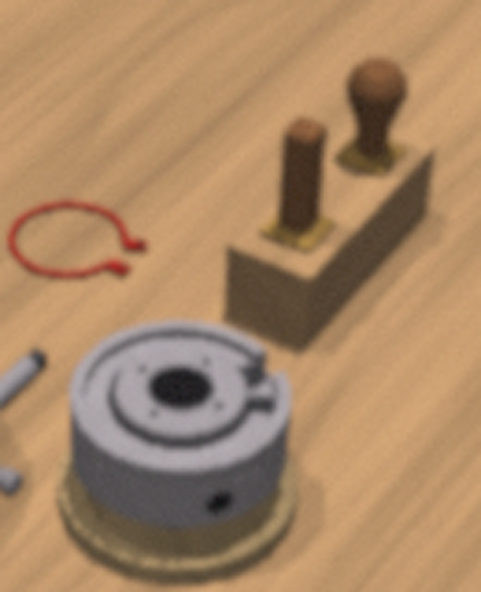

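View pics/top0b.png

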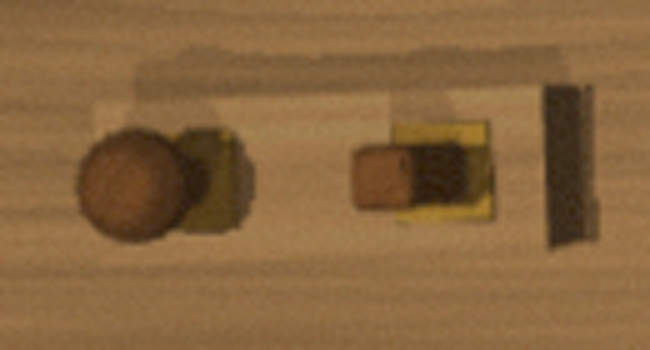

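View pics/wrist0.png

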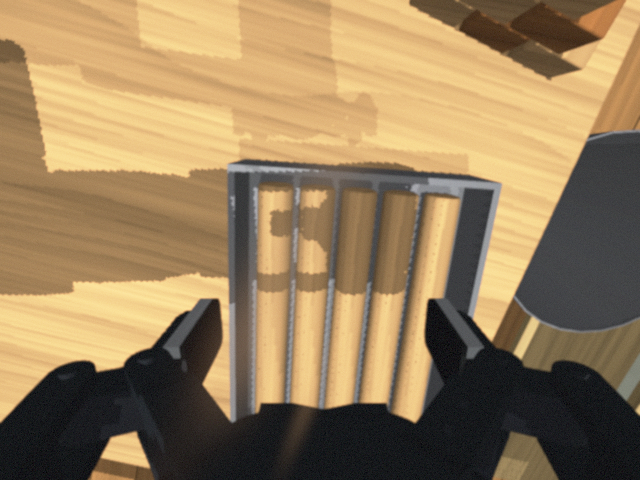

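```bash
cat > h.py <<'E'
from rig import r, grab_frame, spotter
import numpy as np, cv2, sys
from scipy.spatial.transform import Rotation as Ro
def st():
    s=r.sense(); print("t",round(s["clock"],2),"pos",np.round(s["eef_pos"],1),"rpy",np.round(s["tcp_rot"],3),"F",np.round(s["contact_force"],1),"M",np.round(s["wrist_torque"],2),"open",round(s["opening"],3),"q",np.round(s["qpos"],2)); return s
def delta(goal,yawdeg):
    s=st(); R=Ro.from_euler('xyz',s["tcp_rot"]).as_matrix()
    d=R.T@(np.array(goal)-s["eef_pos"])
    dy=(np.rad2deg(s["tcp_rot"][2])-yawdeg+180)%360-180
    print("delta",np.round(d/1000,4),"twist",round(dy/180,4))
def pic(n,name,crop=None,s=1):
    f=grab_frame(n); im=f["img"][:,:,::-1]
    if crop: x0,y0,x1,y1=crop; im=im[y0:y1,x0:x1]
    if s!=1: im=cv2.resize(im,None,fx=s,fy=s,interpolation=cv2.INTER_CUBIC)
    cv2.imwrite(f"pics/{name}.png",im); return f
def proj(f,P):
    K=np.array([[f["fx"],0,f["cx"]],[0,f["fy"],f["cy"]],[0,0,1]]);rv=cv2.Rodrigues(np.array(f["R"]))[0]
    return cv2.projectPoints(np.array(P,float).reshape(-1,1,3),rv,np.array(f["t"]),K,np.array(f["dist_coeffs"]))[0].reshape(-1,2)
def back(f,px,z):
    K=np.array([[f["fx"],0,f["cx"]],[0,f["fy"],f["cy"]],[0,0,1]])
    u=cv2.undistortPoints(np.array(px,float).reshape(-1,1,2),K,np.array(f["dist_coeffs"])).reshape(-1,2)
    R=np.array(f["R"]);C=-R.T@np.array(f["t"]); out=[]
    for a in u:
        d=R.T@np.array([a[0],a[1],1]); out.append(C+d*(z-C[2])/d[2])
    return np.round(np.array(out),1)
E
python3 - <<'E'
from h import *
delta([440,200,360],90)
E
```

```text
t 1.35 pos [ 166.  -602.6  404.7] rpy [-3.142 -0.     0.269] F [-1.1  0.1  0.7] M [-0.01 -0.03  0.06] open 0.996 q [-1.3   0.35  1.63  0.    1.16 -0.  ]
delta [ 0.4773 -0.701   0.0447] twist -0.4145
```

Request:
apply_moves(motion="1 0.548 -0.729 0.045 -0.4145;1 0.548 -0.729 0.045 -0.4145;1 0.548 -0.729 0.045 -0.4145;1 0.548 -0.729 0.045 -0.4145;1 0.548 -0.729 0.045 -0.4145;1 0.548 -0.729 0.045 -0.4145;1 0.548 -0.729 0.045 -0.4145;1 0.548 -0.729 0.045 -0.4145;1 0.548 -0.729 0.045 -0.4145;1 0.548 -0.729 0.045 -0.4145;1 0.548 -0.729 0.045 -0.4145;1 0.548 -0.729 0.045 -0.4145;1 0.548 -0.729 0.045 -0.4145;1 0.548 -0.729 0.045 -0.4145;1 0.548 -0.729 0.045 -0.4145;1 0.548 -0.729 0.045 -0.4145;1 0.548 -0.729 0.045 -0.4145;1 0.548 -0.729 0.045 -0.4145;1 0.548 -0.729 0.045 -0.4145;1 0.548 -0.729 0.045 -0.4145")

```text
clock: 3.02
eef_pos: [471.7, 174.0, 363.7]
tcp_rot: [3.141, -0.0, 1.572]
contact_force: [0.8, -1.1, -0.4]
opening: 0.998
```

```bash
python3 - <<'E'
from h import *
pic("wrist","w1"); pic("top","t1")
delta([500,247,360],90)
E
```

```text
t 3.12 pos [473.3 176.4 363.7] rpy [ 3.139e+00 -2.000e-03  1.575e+00] F [ 0.1 -0.9  0.1] M [ 0.01 -0.02 -0.02] open 1.001 q [0.35 0.21 1.93 0.   1.   0.35]
delta [0.0705 0.027  0.0039] twist 0.0013
```

View pics/w1.png

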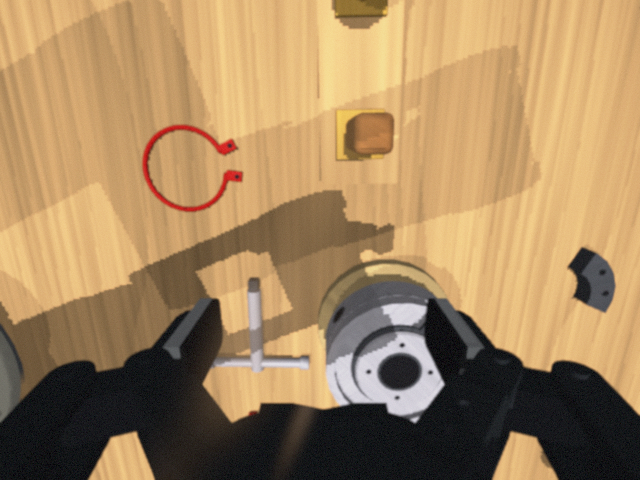

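```bash
python3 - <<'E'
from h import *
f=pic("wrist","w1c",(310,80,440,200),5)
print(back(f,[[374,132]],140), back(f,[[336,110],[385,110],[384,159],[336,160]],65), back(f,[[399,371]],87.5))
E
```

```text
[[501.2 251.4 140. ]] [[483.5 267.8  65. ]
 [519.3 268.1  65. ]
 [520.4 233.1  65. ]
 [484.  232.2  65. ]] [[538.6  61.4  87.5]]
```

View pics/w1c.png

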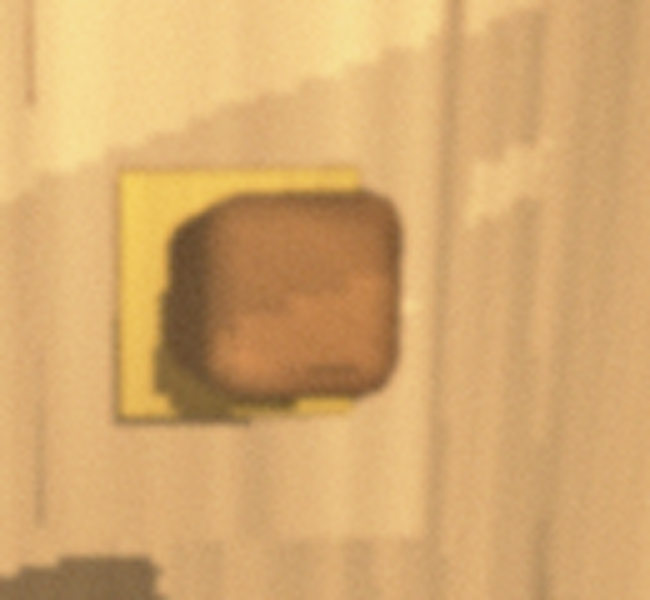

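```bash
python3 - <<'E'
from h import *
delta([501.5,249.5,251],90)
E
```

```text
t 3.17 pos [472.1 174.2 363.4] rpy [ 3.141 -0.     1.575] F [-0.2 -0.4 -0.5] M [ 0.01 -0.01 -0.01] open 1.001 q [0.35 0.21 1.93 0.   1.   0.35]
delta [0.0752 0.0296 0.1124] twist 0.0012
```

Request:
apply_moves(motion="1 0.037 0.015 0.02 0;1 0.075 0.03 0.03 0;1 0.075 0.03 0.06 0;1 0.075 0.03 0.09 0;1 0.075 0.03 0.112 0;1 0.075 0.03 0.112 0;0 0.075 0.03 0.112 0;-1 0.075 0.03 0.112 0;-1 0.075 0.03 0.112 0;-1 0.075 0.03 0.112 0;-1 0.075 0.03 0.112 0;-1 0.075 0.03 0.112 0;-1 0.075 0.03 0.112 0;-1 0.075 0.03 0.112 0;-1 0.075 0.03 0.112 0", squeeze=100)

```text
clock: 4.42
eef_pos: [501.8, 246.8, 253.0]
tcp_rot: [3.14, -0.001, 1.571]
contact_force: [-2.2, -0.9, 7.9]
opening: 0.241
```

```bash
python3 - <<'E'
from h import *
st(); pic("wrist","w2")
E
```

```text
t 4.42 pos [501.8 246.8 253. ] rpy [ 3.140e+00 -1.000e-03  1.571e+00] F [-2.2 -0.9  7.9] M [-0.16  0.26 -0.04] open 0.241 q [ 0.45  0.44  1.89 -0.    0.8   0.45]
```

View pics/w2.png

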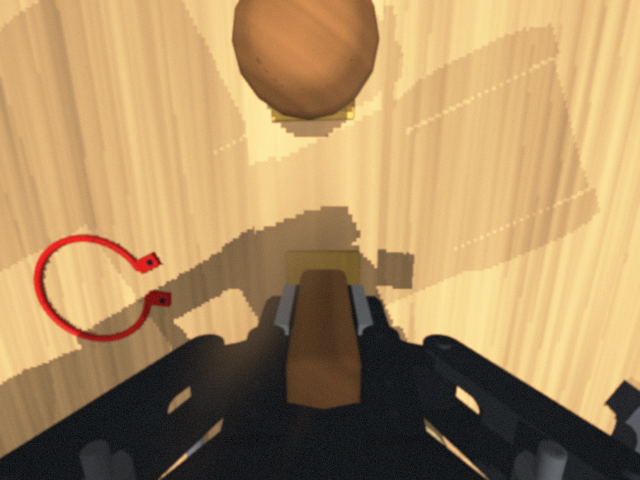

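Request:
apply_moves(motion="-1 0 0 -0.02 0;-1 0 0 -0.05 0;-1 0 0 -0.09 0;-1 0 0 -0.12 0;-1 0 0 -0.12 0", squeeze=120)

```text
clock: 4.88
eef_pos: [503.1, 247.5, 378.4]
tcp_rot: [3.132, -0.005, 1.571]
contact_force: [2.0, 0.3, -1.2]
opening: 0.244
```

```bash
python3 - <<'E'
from h import *
st(); f=pic("scene","s3"); p=proj(f,[500,247,130])[0].astype(int); print(p)
pic("scene","s3c",(p[0]-50,p[1]-60,p[0]+50,p[1]+40),6)
pic("top","t3c",(90,200,240,320),5)
for c in ["top","scene"]:
  for q in ["pick","pick_grip"]: print(q,[(np.round(d["point"],1).tolist(),round(d["conf"],2)) for d in spotter.place_of(q,c)][:2])
E
```

```text
t 4.88 pos [503.1 247.5 378.4] rpy [ 3.132 -0.005  1.571] F [ 2.   0.3 -1.2] M [ 0.03 -0.07  0.02] open 0.244 q [ 0.45  0.28  1.8  -0.    1.05  0.45]
[351 168]
pick [([503.2, 250.8, 130.5], 0.84)]
pick_grip [([576.4, 82.2, 80.5], 0.69), ([502.8, 250.2, 225.1], 0.55)]
pick [([504.8, 250.3, 134.1], 0.77), ([533.4, 63.9, 74.7], 0.52)]
pick_grip [([506.8, 249.0, 220.7], 0.8)]
```

View pics/s3c.png

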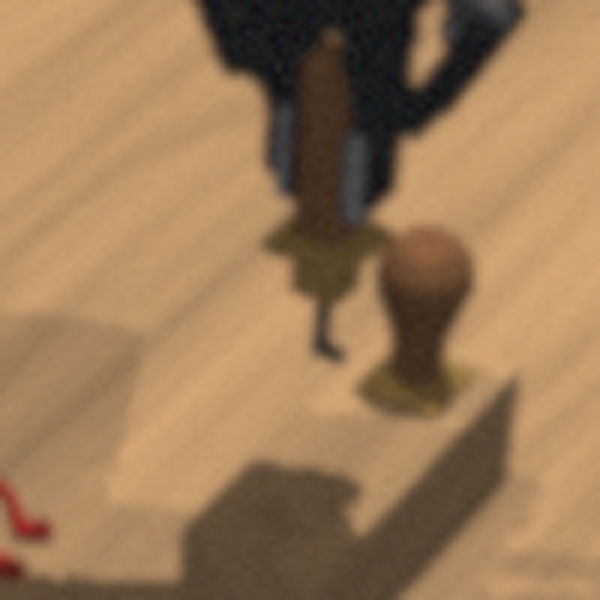

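```bash
python3 - <<'E'
from h import *
f=grab_frame("top")
im=cv2.imread("pics/top0.png"); 
def c(px): return np.array(px)/5+np.array([225,195])-0.4
print("hole",back(f,[c((283,284))],87.5))
# hole via threshold blob
g=cv2.cvtColor(im,cv2.COLOR_BGR2GRAY)[195:305,225:345]
_,b=cv2.threshold(g,80,255,cv2.THRESH_BINARY_INV)
n,l,s,ce=cv2.connectedComponentsWithStats(b)
for i in range(1,n):
  if s[i,4]>10: print(s[i],ce[i]+[225,195],back(f,[ce[i]+[225,195]],87.5),back(f,[ce[i]+[225,195]],83))
e=[c(p) for p in [(110,283),(460,290),(275,106),(285,461)]]
print("rim",back(f,e,84))
E
```

```text
hole [[535.3  57.2  87.5]]
[ 37  29  43  50 203] [285.29064039 246.80788177] [[543.1  49.9  87.5]] [[543.2  50.2  83. ]]
[89 39  6  5 11] [316.45454545 235.63636364] [[561.4  -4.9  87.5]] [[561.6  -4.9  83. ]]
[30 40 10  9 47] [259.46808511 238.34042553] [[558.9  94.8  87.5]] [[559.1  95.4  83. ]]
[ 46  46  21  21 340] [281.15588235 251.08529412] [[535.8  57.2  87.5]] [[535.9  57.6  83. ]]
[81 55 15 29 57] [315.21052632 263.33333333] [[513.2  -1.7  87.5]] [[513.1  -1.6  83. ]]
rim [[537.  118.4  84. ]
 [531.9  -4.5  84. ]
 [597.9  59.   84. ]
 [473.4  58.1  84. ]]
```

View pics/t3c.png

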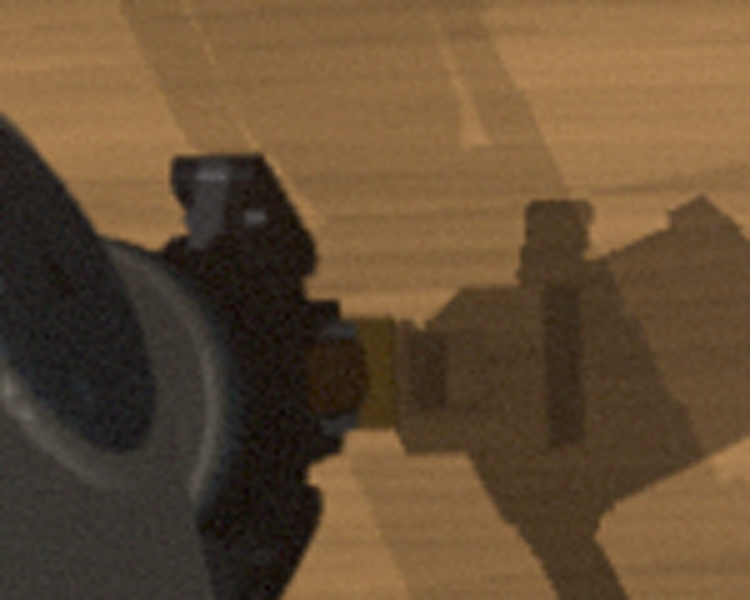

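```bash
python3 - <<'E'
from h import *
delta([586,144,350],-30)
E
```

```text
t 5.28 pos [501.2 246.5 370.3] rpy [-3.140e+00  1.000e-03  1.571e+00] F [-0.  -0.3 -1.1] M [ 0.01  0.   -0.03] open 0.243 q [ 0.45  0.29  1.81 -0.    1.05  0.45]
delta [-0.1025  0.0849  0.0203] twist 0.6667
```

Request:
apply_moves(motion="-1 -0.1025 0.085 0.02 0.6667;-1 -0.1025 0.085 0.02 0.6667;-1 -0.1025 0.085 0.02 0.6667;-1 -0.1025 0.085 0.02 0.6667;-1 -0.1025 0.085 0.02 0.6667;-1 -0.1025 0.085 0.02 0.6667;-1 -0.1025 0.085 0.02 0.6667;-1 -0.1025 0.085 0.02 0.6667;-1 -0.1025 0.085 0.02 0.6667;-1 -0.1025 0.085 0.02 0.6667;-1 -0.1025 0.085 0.02 0.6667;-1 -0.1025 0.085 0.02 0.6667;-1 -0.1025 0.085 0.02 0.6667;-1 -0.1025 0.085 0.02 0.6667;-1 -0.1025 0.085 0.02 0.6667;-1 -0.1025 0.085 0.02 0.6667;-1 -0.1025 0.085 0.02 0.6667;-1 -0.1025 0.085 0.02 0.6667;-1 -0.1025 0.085 0.02 0.6667;-1 -0.1025 0.085 0.02 0.6667")

```text
clock: 6.95
eef_pos: [586.4, 144.2, 351.1]
tcp_rot: [3.141, 0.001, -0.52]
contact_force: [-0.4, -0.2, -0.8]
opening: 0.245
```

```bash
python3 - <<'E'
from h import *
st(); pic("wrist","w4"); pic("scene","s4c",(280,130,400,260),4.5); pic("top","t4c",(215,185,345,305),5);st()
for q in ["pick","notch","ring_end_a","chuck_seat"]: 
  for c in ["wrist","scene","top"]: print(q,c,[(np.round(d["point"],1).tolist(),round(d["conf"],2)) for d in spotter.place_of(q,c)][:3])
E
```

```text
t 6.95 pos [586.4 144.2 351.1] rpy [ 3.141e+00  1.000e-03 -5.200e-01] F [-0.4 -0.2 -0.8] M [ 0.   -0.02 -0.01] open 0.245 q [ 0.24  0.38  1.73 -0.    1.04  2.33]
t 7.1 pos [586.4 144.2 351.5] rpy [ 3.141  0.    -0.522] F [ 0.3  0.4 -0.4] M [ 0.03 -0.04  0.02] open 0.246 q [0.24 0.38 1.73 0.   1.04 2.33]
pick wrist [([582.4, 144.3, 107.0], 0.79), ([590.7, 143.4, 200.5], 0.36)]
pick scene [([588.3, 143.6, 110.9], 0.67)]
pick top [([585.2, 145.9, 113.2], 0.39)]
notch wrist [([559.9, 107.4, 78.5], 0.87), ([557.5, 96.0, 81.0], 0.57), ([497.5, 297.7, 1.7], 0.52)]
notch scene [([559.5, 102.9, 74.9], 0.9)]
notch top [([564.7, 105.8, 79.0], 0.98)]
ring_end_a wrist [([561.0, 96.9, 80.5], 0.97), ([576.4, 77.3, 81.4], 0.75), ([414.6, -76.7, 3.3], 0.59)]
ring_end_a scene [([390.4, 210.6, -1.6], 0.53), ([577.8, 81.7, 78.8], 0.51), ([389.7, -73.1, 2.5], 0.46)]
ring_end_a top [([563.3, 92.7, 81.6], 0.63), ([387.1, -67.3, 1.2], 0.56), ([417.5, -71.4, 1.3], 0.54)]
chuck_seat wrist [([538.2, 57.4, 79.0], 0.91)]
chuck_seat scene [([534.9, 62.5, 75.7], 0.58)]
chuck_seat top []
```

View pics/w4.png

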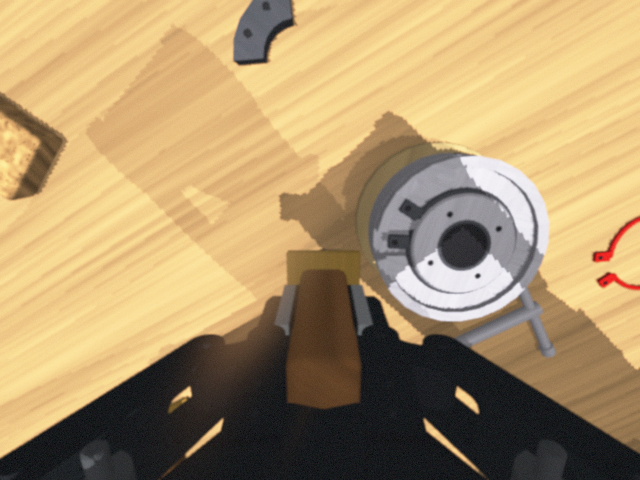

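View pics/s4c.png

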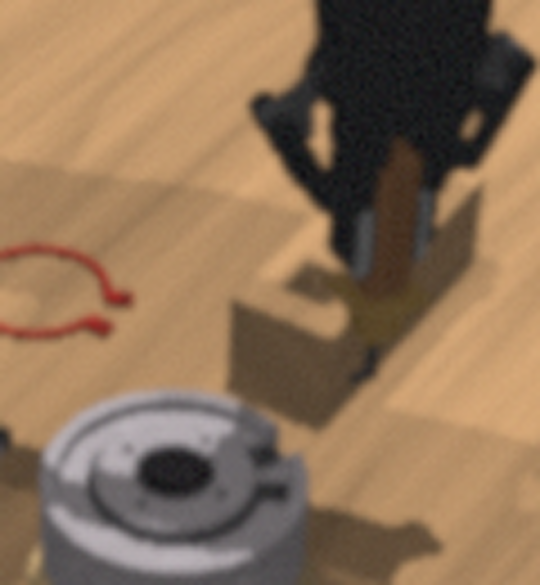

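View pics/t4c.png

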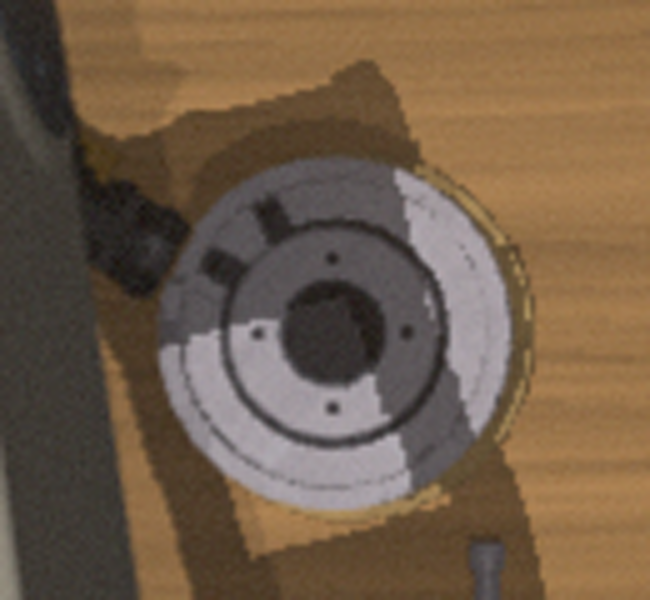

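```bash
python3 - <<'E'
from h import *
im=cv2.imread("pics/w4.png")[140:330,350:560]
cv2.imwrite("pics/w4c.png",cv2.resize(im,None,fx=3.1,fy=3.1,interpolation=cv2.INTER_CUBIC))
f=grab_frame("wrist")
C=np.array([536.7,57.2])
for a in (58,60,62,64): 
  u=np.array([np.cos(np.deg2rad(a)),np.sin(np.deg2rad(a))])
  print(a,[((proj(f,[*(C+rr*u),z])[0]-[350,140])*3.1).round(0).tolist() for rr,z in ((46,83),(53.5,83),(62,84))])
print((proj(f,[*C,87.5])[0]-[350,140])*3.1)
print(back(f,[[463,245]],85))
E
```

```text
58 [[148.0, 311.0], [116.0, 310.0], [80.0, 309.0]]
60 [[148.0, 317.0], [115.0, 317.0], [79.0, 318.0]]
62 [[147.0, 324.0], [115.0, 325.0], [79.0, 327.0]]
64 [[147.0, 330.0], [115.0, 332.0], [79.0, 336.0]]
[352.38638494 323.32875904]
[[535.2  57.3  85. ]]
```

View pics/w4c.png

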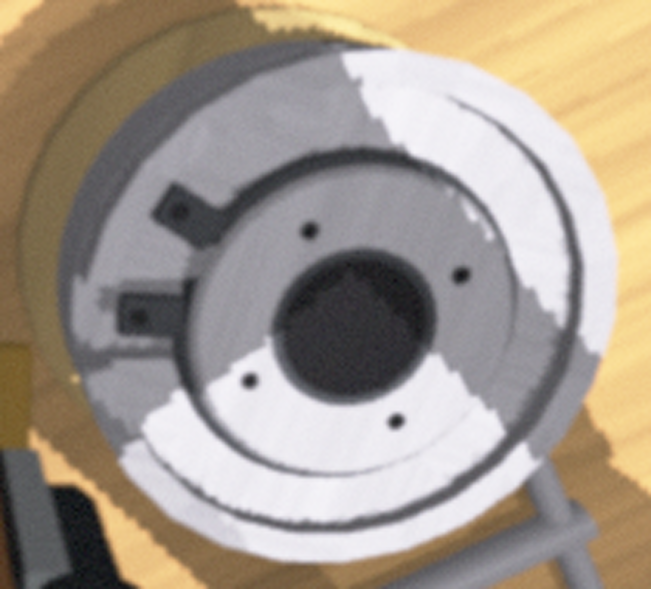

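Request:
apply_moves(motion="-1 0 0.013 0.02 0;-1 0 0.026 0.03 0;-1 0 0.026 0.038 0;-1 0 0.026 0.038 0;-1 0 0.026 0.038 0")

```text
clock: 8.17
eef_pos: [573.8, 121.9, 313.6]
tcp_rot: [-3.141, 0.0, -0.524]
contact_force: [-0.1, -0.2, -1.5]
opening: 0.245
```

```bash
python3 - <<'E'
from h import *
st(); f=pic("scene","s5c",(290,170,370,270),6); 
u=np.array([.5,.866]);C=np.array([536.2,57.3])
for rr,z in ((62,84),(62,70),(74,72.5),(64,72.5)): print(rr,z,(proj(f,[*(C+rr*u),z])[0]-[290,170])*6)
pic("wrist","w5");st()
E
```

```text
t 8.17 pos [573.8 121.9 313.6] rpy [-3.141  0.    -0.524] F [-0.1 -0.2 -1.5] M [-0.01  0.02  0.03] open 0.245 q [0.21 0.4  1.8  0.   0.95 2.3 ]
62 84 [323.53111786 346.65111888]
62 70 [321.42529383 376.30898056]
74 72.5 [351.62319039 361.36051178]
64 72.5 [326.78511273 369.42859059]
t 8.27 pos [574.1 122.2 314.4] rpy [-3.141e+00 -1.000e-03 -5.230e-01] F [ 0.6 -0.1 -0.5] M [-0.04 -0.02 -0.03] open 0.244 q [0.21 0.39 1.8  0.   0.95 2.3 ]
```

View pics/s5c.png

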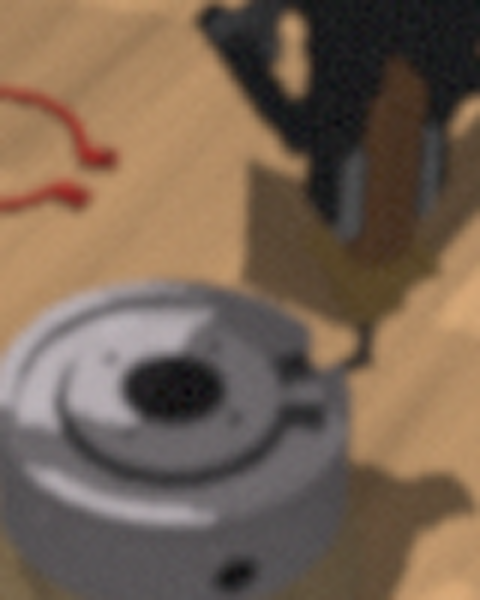

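View pics/w5.png

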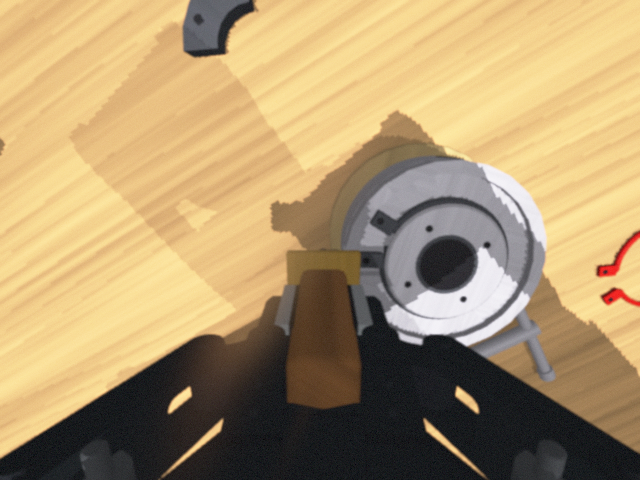

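```bash
python3 - <<'E'
from h import *
f=grab_frame("scene"); im=f["img"][:,:,::-1]
u=np.array([.5,.866]);v=np.array([-.866,.5]);C=np.array([536.2,57.3])
cr=cv2.resize(im[205:250,290:360],None,fx=11,fy=11,interpolation=cv2.INTER_CUBIC)
a=np.linspace(0,2*np.pi,90)
def dr(P,col):
    for p in proj(f,P): cv2.circle(cr,tuple(((p-[290,205]+.5)*11).astype(int)),1,col,-1)
dr([[*(C+62*np.array([np.cos(t),np.sin(t)])),84] for t in a],(0,0,255))
dr([[*(C+37.2*np.array([np.cos(t),np.sin(t)])),87.5] for t in a],(0,255,0))
for s in(-10,10): dr([[*(C+rr*u+s*v),84] for rr in np.linspace(54.5,62,10)],(255,0,0))
for s in(-5,5): dr([[*(C+rr*u+s*v),83] for rr in np.linspace(38.5,53.5,15)],(0,255,255))
dr([[*(C+rr*u),72] for rr in np.linspace(64,77,15)],(255,0,255))
cv2.imwrite("pics/s5o.png",cr)
E
```

```text
(no output)
```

View pics/s5o.png

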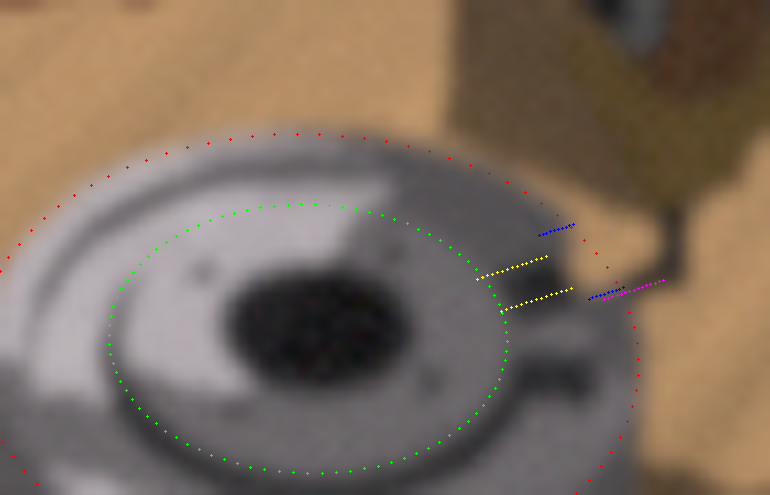

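Request:
apply_moves(motion="-1 0 0.002 0.002 0;-1 0 0.006 0.002 0;-1 0 0.009 0.002 0;-1 0 0.012 0.002 0;-1 0 0.012 0.002 0;-1 0 0.012 0.002 0")

```text
clock: 8.82
eef_pos: [567.4, 111.1, 311.7]
tcp_rot: [-3.141, -0.0, -0.524]
contact_force: [-0.2, 0.3, -1.5]
opening: 0.244
```

```bash
python3 - <<'E'
from h import *
st(); f=pic("scene","s6c",(290,205,360,250),11); st()
E
```

```text
t 8.82 pos [567.4 111.1 311.7] rpy [-3.141 -0.    -0.524] F [-0.2  0.3 -1.5] M [-0.01 -0.03 -0.01] open 0.244 q [0.19 0.39 1.82 0.   0.94 2.29]
t 8.87 pos [567.5 111.2 311.7] rpy [-3.141 -0.    -0.524] F [ 0.9 -0.6 -1.6] M [ 0.03  0.   -0.02] open 0.241 q [0.19 0.39 1.82 0.   0.94 2.29]
```

View pics/s6c.png

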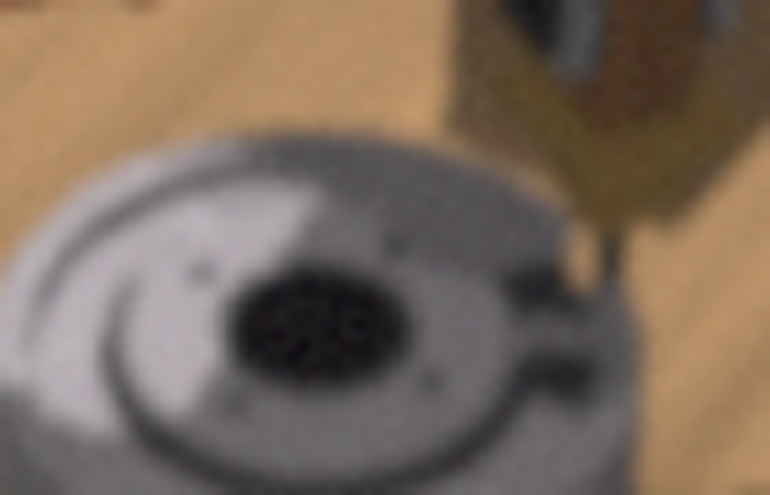

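Request:
apply_moves(motion="-1 0 0.0015 0 0;-1 0 0.003 0 0;-1 0 0.004 0 0;-1 0 0.004 0 0")

```text
clock: 9.2
eef_pos: [565.3, 107.7, 311.6]
tcp_rot: [3.141, 0.0, -0.524]
contact_force: [-0.2, 1.1, -1.1]
opening: 0.243
```

Request:
apply_moves(motion="-1 0 0.001 0 0;-1 0 0.0015 0 0;-1 0 0.0015 0 0")

```text
clock: 9.45
eef_pos: [564.7, 106.4, 311.6]
tcp_rot: [3.142, 0.0, -0.524]
contact_force: [0.1, -0.1, -1.6]
opening: 0.246
```

Request:
apply_moves(motion="-1 0 0.001 0 0;-1 0 0.0015 0 0;-1 0 0.0015 0 0")

```text
clock: 9.7
eef_pos: [564.2, 105.4, 311.8]
tcp_rot: [-3.141, -0.001, -0.524]
contact_force: [1.8, 1.8, -1.5]
opening: 0.242
```

```bash
python3 - <<'E'
from h import *
st(); f=pic("scene","s7c",(290,205,360,250),11); st()
E
```

```text
t 9.7 pos [564.2 105.4 311.8] rpy [-3.141e+00 -1.000e-03 -5.240e-01] F [ 1.8  1.8 -1.5] M [ 0.47 -0.31 -0.03] open 0.242 q [0.18 0.38 1.83 0.   0.93 2.28]
t 9.75 pos [564.2 105.4 311.8] rpy [-3.141e+00 -1.000e-03 -5.240e-01] F [ 1.4  2.  -1.4] M [ 0.53 -0.38  0.02] open 0.244 q [0.18 0.38 1.83 0.   0.93 2.28]
```

View pics/s7c.png

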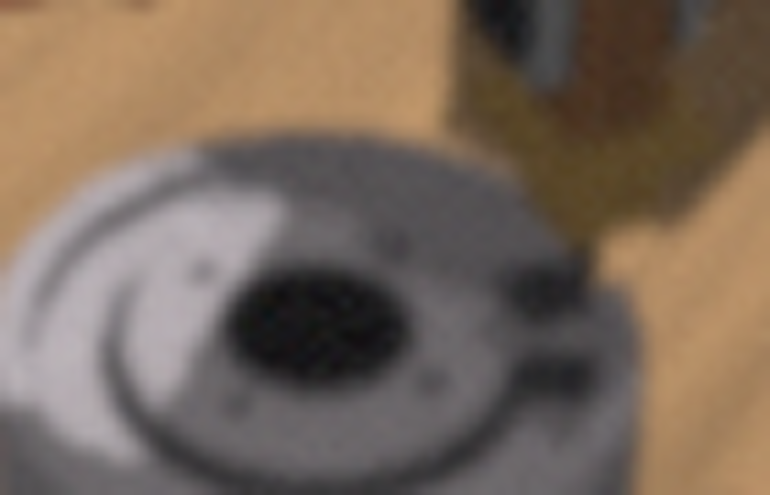

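Request:
apply_moves(motion="-1 0 0.0 -0.001 0;-1 0 0.0005 -0.002 0;-1 0 0.0005 -0.003 0;-1 0 0.001 -0.004 0;-1 0 0.001 -0.005 0;-1 0 0.001 -0.006 0;-1 0 0.001 -0.006 0")

```text
clock: 10.33
eef_pos: [563.8, 104.9, 317.7]
tcp_rot: [-3.14, -0.0, -0.524]
contact_force: [4.2, 6.8, -6.3]
opening: 0.241
```

```bash
python3 - <<'E'
from h import *
st(); f=pic("scene","s8c",(290,205,360,250),11); st()
E
```

```text
t 10.33 pos [563.8 104.9 317.7] rpy [-3.14  -0.    -0.524] F [ 4.2  6.8 -6.3] M [ 1.65 -0.84  0.06] open 0.241 q [0.18 0.37 1.82 0.   0.95 2.27]
t 10.38 pos [563.8 105.  317.7] rpy [-3.14  -0.    -0.524] F [ 3.5  7.1 -5.9] M [ 1.75 -0.85 -0.04] open 0.241 q [0.18 0.37 1.82 0.   0.95 2.27]
```

View pics/s8c.png

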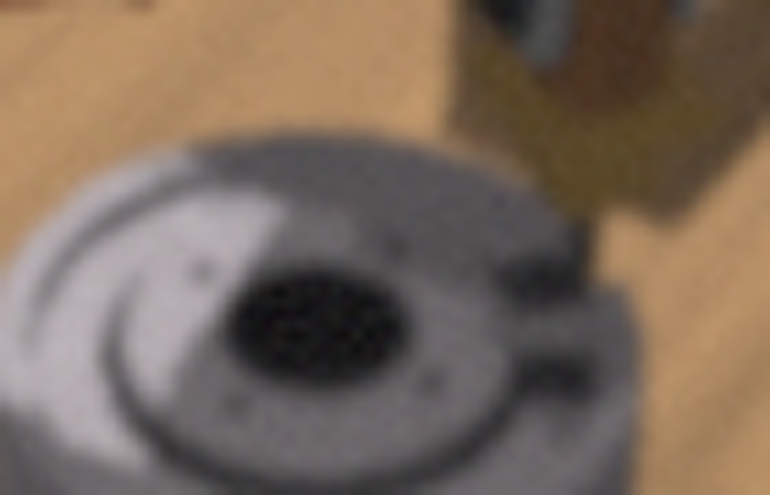

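Request:
apply_moves(motion="-1 0 0.0 -0.001 0;-1 0 0.0005 -0.002 0;-1 0 0.0005 -0.003 0;-1 0 0.001 -0.004 0;-1 0 0.001 -0.005 0;-1 0 0.001 -0.006 0;-1 0 0.001 -0.006 0")

```text
clock: 10.97
eef_pos: [563.1, 103.9, 323.8]
tcp_rot: [-3.141, -0.0, -0.524]
contact_force: [3.2, 3.9, 0.4]
opening: 0.244
```

```bash
python3 - <<'E'
from h import *
st(); f=pic("scene","s9c",(290,195,360,250),11)
E
```

```text
t 10.97 pos [563.1 103.9 323.8] rpy [-3.141 -0.    -0.524] F [3.2 3.9 0.4] M [ 0.96 -0.69  0.  ] open 0.244 q [0.18 0.36 1.82 0.   0.96 2.27]
```

View pics/s9c.png

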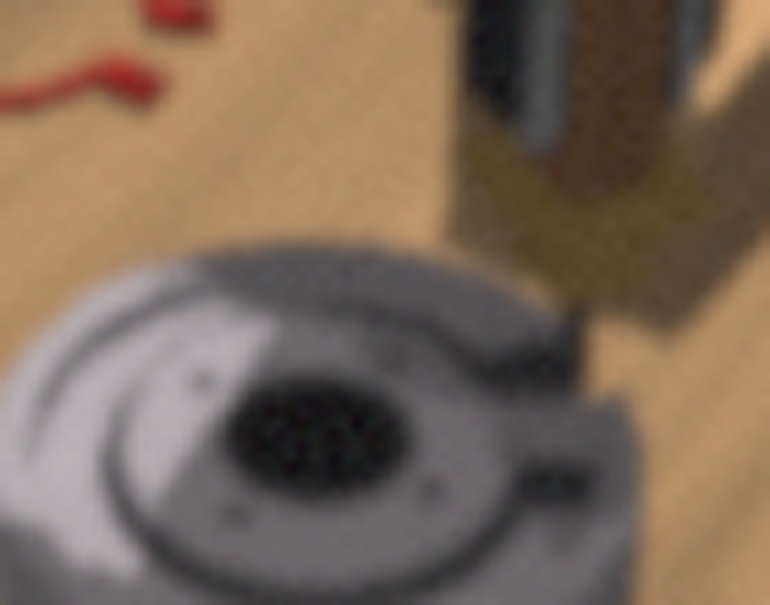

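Request:
apply_moves(motion="-1 0 0.0 -0.001 0;-1 0 0.0005 -0.002 0;-1 0 0.0005 -0.003 0;-1 0 0.001 -0.004 0;-1 0 0.001 -0.005 0;-1 0 0.001 -0.005 0")

```text
clock: 11.52
eef_pos: [562.2, 102.3, 328.5]
tcp_rot: [3.141, 0.0, -0.524]
contact_force: [0.4, 0.6, -2.8]
opening: 0.243
```

```bash
python3 - <<'E'
from h import *
st(); f=pic("scene","s10c",(290,195,360,250),11); pic("wrist","w10c",(330,160,510,310),4)
for c in ["scene","wrist"]: print(c,[(np.round(d["point"],1).tolist(),round(d["conf"],2)) for d in spotter.place_of("ring_end_a",c)][:3])
E
```

```text
t 11.52 pos [562.2 102.3 328.5] rpy [ 3.141  0.    -0.524] F [ 0.4  0.6 -2.8] M [ 0.04 -0.13  0.02] open 0.243 q [ 0.18  0.36  1.82 -0.    0.97  2.27]
scene [([387.9, 211.1, -1.4], 0.57), ([385.5, 241.6, -0.9], 0.56), ([536.9, 57.5, 0.9], 0.52)]
wrist [([415.6, -75.3, 5.0], 0.94), ([388.3, -69.5, 2.4], 0.89), ([577.8, 77.2, 79.6], 0.76)]
```

View pics/s10c.png

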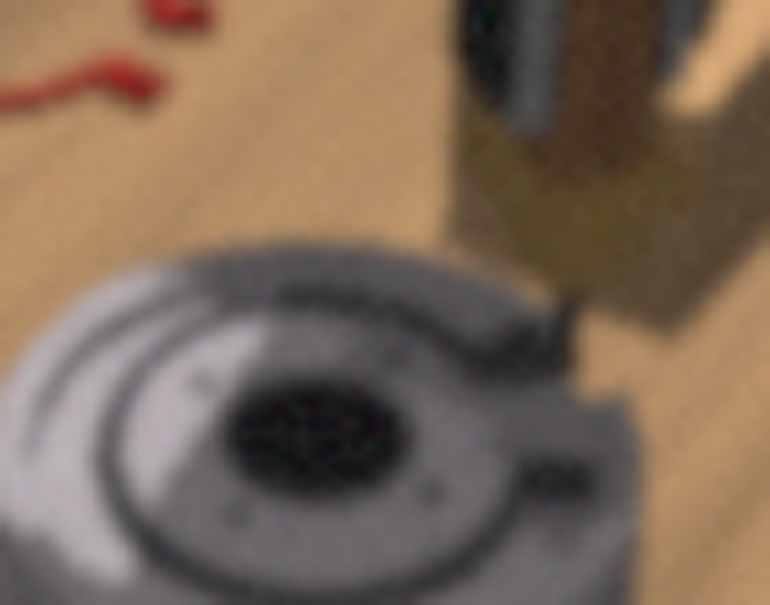

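View pics/w10c.png

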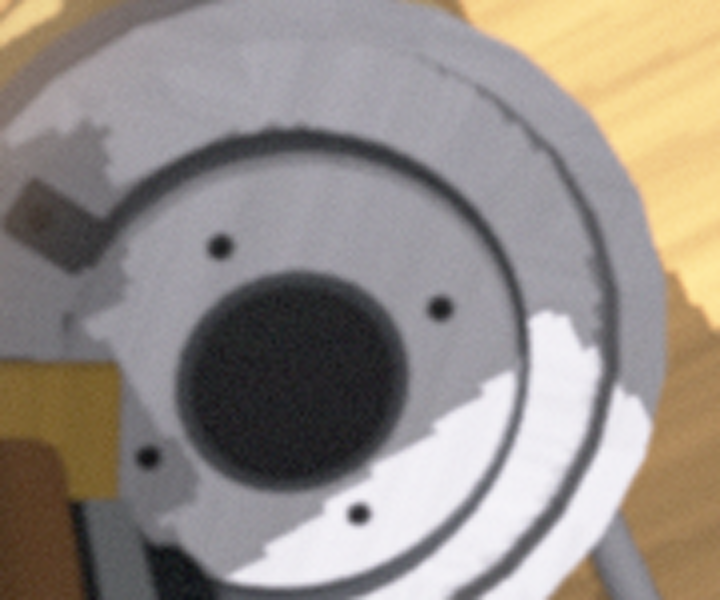

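Request:
apply_moves(motion="-1 0 0.0005 -0.001 0;-1 0 0.001 -0.002 0;-1 0 0.0015 -0.003 0;-1 0 0.002 -0.004 0;-1 0 0.002 -0.005 0;-1 0 0.002 -0.005 0;-1 0 0.002 -0.005 0")

```text
clock: 12.3
eef_pos: [561.5, 100.9, 333.7]
tcp_rot: [-3.141, -0.0, -0.523]
contact_force: [0.8, -0.0, -2.3]
opening: 0.239
```

```bash
python3 - <<'E'
from h import *
st(); f=pic("scene","s11c",(290,195,360,250),11)
E
```

```text
t 12.3 pos [561.5 100.9 333.7] rpy [-3.141 -0.    -0.523] F [ 0.8 -0.  -2.3] M [ 0.14 -0.27  0.06] open 0.239 q [ 0.18  0.35  1.82 -0.    0.98  2.27]
```

View pics/s11c.png

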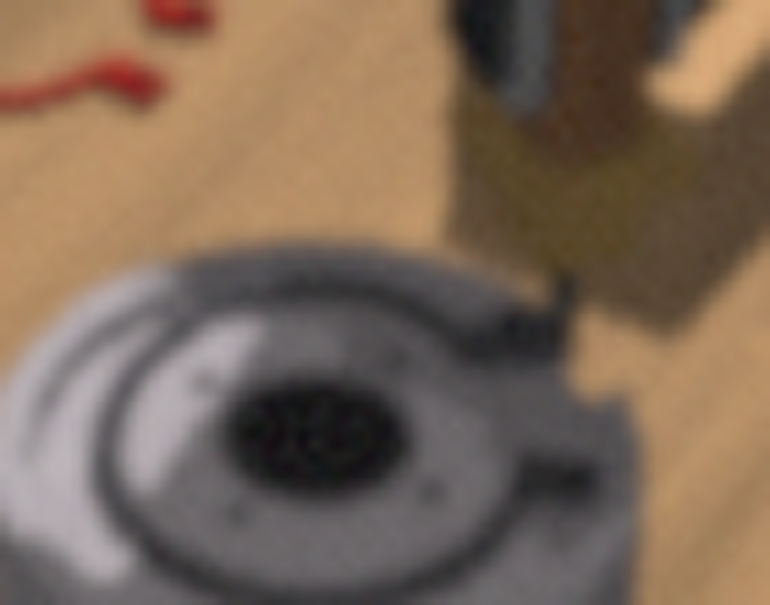

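Request:
apply_moves(motion="-1 0 0.001 0 0;-1 0 0.001 0.002 0;-1 0 0 0.005 0;-1 0 0 0.008 0;-1 0 0 0.012 0;-1 0 0 0.012 0;-1 0 -0.004 0.012 0;-1 0 -0.01 0.012 0;-1 0 -0.02 0.012 0;-1 0 -0.02 0.012 0")

```text
clock: 13.18
eef_pos: [572.5, 119.7, 321.9]
tcp_rot: [-3.14, -0.001, -0.523]
contact_force: [-0.3, -1.0, -0.7]
opening: 0.24
```

```bash
python3 - <<'E'
from h import *
st(); f=pic("scene","s12c",(290,195,360,250),11); pic("wrist","w12c",(330,160,510,310),4)
for c in ["scene","wrist"]: print(c,[(np.round(d["point"],1).tolist(),round(d["conf"],2)) for d in spotter.place_of("ring_end_a",c)][:5])
E
```

```text
t 13.18 pos [572.5 119.7 321.9] rpy [-3.14e+00 -1.00e-03 -5.23e-01] F [-0.3 -1.  -0.7] M [0.05 0.   0.03] open 0.24 q [0.2  0.38 1.8  0.   0.96 2.3 ]
scene [([576.2, 83.0, 80.5], 0.59), ([387.8, 210.9, 0.2], 0.53), ([556.6, 91.0, 90.8], 0.46), ([420.0, -71.7, -1.4], 0.45), ([383.9, 239.0, 1.2], 0.42)]
wrist [([415.6, -74.4, 8.1], 0.95), ([578.6, 75.9, 78.1], 0.71), ([552.8, 90.3, 91.3], 0.55), ([386.2, -72.1, -1.1], 0.53)]
```

View pics/s12c.png

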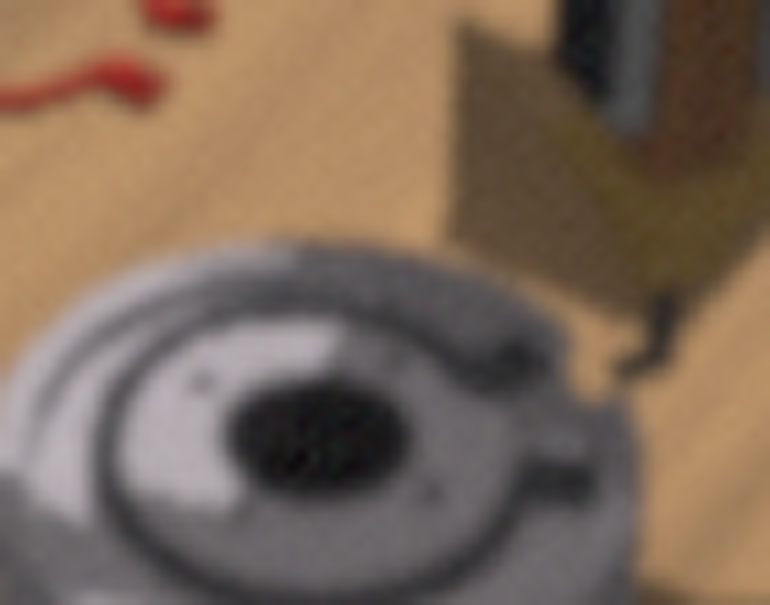

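View pics/w12c.png

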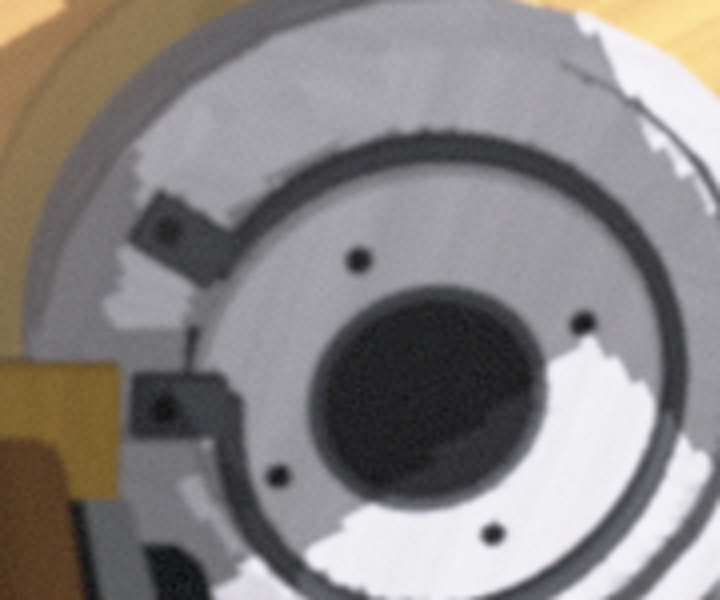

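```bash
python3 - <<'E'
from h import *
delta([501.6,246.8,335],90)
E
```

```text
t 13.38 pos [571.4 118.3 321.6] rpy [ 3.141  0.    -0.523] F [-0.2 -0.1 -0.9] M [0.01 0.03 0.01] open 0.247 q [ 0.2   0.38  1.8  -0.    0.96  2.3 ]
delta [-0.1246 -0.0764 -0.0134] twist -0.6665
```

Request:
apply_moves(motion="-1 0 -0.02 -0.0134 0;-1 -0.1246 -0.0764 -0.0134 -0.6665;-1 -0.1246 -0.0764 -0.0134 -0.6665;-1 -0.1246 -0.0764 -0.0134 -0.6665;-1 -0.1246 -0.0764 -0.0134 -0.6665;-1 -0.1246 -0.0764 -0.0134 -0.6665;-1 -0.1246 -0.0764 -0.0134 -0.6665;-1 -0.1246 -0.0764 -0.0134 -0.6665;-1 -0.1246 -0.0764 -0.0134 -0.6665;-1 -0.1246 -0.0764 -0.0134 -0.6665;-1 -0.1246 -0.0764 -0.0134 -0.6665;-1 -0.1246 -0.0764 -0.0134 -0.6665;-1 -0.1246 -0.0764 -0.0134 -0.6665;-1 -0.1246 -0.0764 -0.0134 -0.6665;-1 -0.1246 -0.0764 -0.0134 -0.6665;-1 -0.1246 -0.0764 -0.0134 -0.6665;-1 -0.1246 -0.0764 -0.0134 -0.6665;-1 -0.1246 -0.0764 -0.0134 -0.6665;-1 -0.1246 -0.0764 -0.0134 -0.6665;-1 -0.1246 -0.0764 -0.0134 -0.6665")

```text
clock: 15.05
eef_pos: [501.7, 246.5, 335.1]
tcp_rot: [-3.142, 0.0, 1.567]
contact_force: [0.6, -0.1, -0.8]
opening: 0.242
```

```bash
python3 - <<'E'
from h import *
delta([501.6,246.8,253],90);  f=pic("scene","s13c",(320,120,400,220),6)
E
```

```text
t 15.05 pos [501.7 246.5 335.1] rpy [-3.142  0.     1.567] F [ 0.6 -0.1 -0.8] M [-0.01 -0.01 -0.01] open 0.242 q [ 0.45  0.33  1.84 -0.    0.97  0.46]
delta [ 0.0003 -0.0001  0.0821] twist -0.0012
```

View pics/s13c.png

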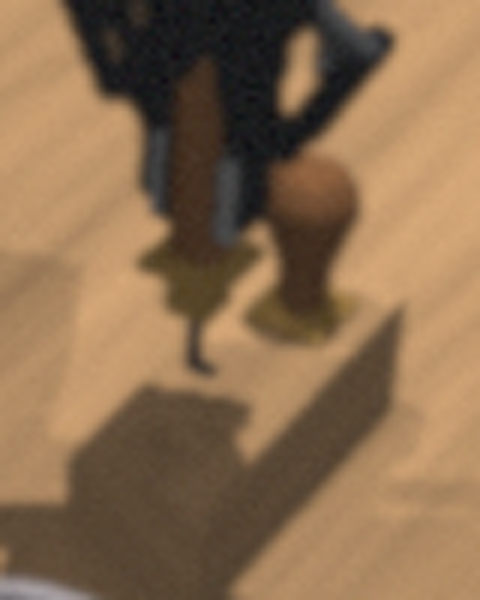

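Request:
apply_moves(motion="-1 0 0 0.02 0;-1 0 0 0.04 0;-1 0 0 0.06 0;-1 0 0 0.07 0;-1 0 0 0.077 0;-1 0 0 0.079 0;-1 0 0 0.08 0;-1 0 0 0.08 0")

```text
clock: 15.77
eef_pos: [502.1, 246.8, 255.6]
tcp_rot: [3.141, -0.0, 1.57]
contact_force: [-0.4, -0.9, -0.7]
opening: 0.241
```

Nothing touched on the way in; lower the last bit, then release gently.

Request:
apply_moves(motion="-1 0 0 0.001 0;-1 0 0 0.002 0;-1 0 0 0.003 0;-1 0 0 0.003 0;-1 0 0 0.003 0")

```text
clock: 16.18
eef_pos: [502.0, 246.8, 253.1]
tcp_rot: [3.14, -0.001, 1.57]
contact_force: [-2.0, -1.3, 7.9]
opening: 0.245
```

Request:
apply_moves(motion="-0.3 0 0 -0.001 0;0 0 0 -0.001 0;0.3 0 0 -0.001 0;0.3 0 0 -0.001 0;0.3 0 0 -0.01 0;0.3 0 0 -0.04 0;0.3 0 0 -0.08 0;0.3 0 0 -0.11 0;0.3 0 0 -0.11 0")

```text
clock: 16.93
eef_pos: [503.5, 247.5, 368.8]
tcp_rot: [3.133, -0.004, 1.57]
contact_force: [1.9, 0.1, -0.7]
opening: 0.648
```

```bash
python3 - <<'E'
from h import *
st(); f=pic("scene","s14c",(320,120,400,220),6);f=pic("wrist","w14")
for c in ["scene","wrist"]: 
  for q in ["pick_grip","pick","ring_end_a","ring_end_b","chuck_seat","ring_back"]: print(q,c,[(np.round(d["point"],1).tolist(),round(d["conf"],2)) for d in spotter.place_of(q,c)][:5])
E
```

```text
t 16.93 pos [503.5 247.5 368.8] rpy [ 3.133 -0.004  1.57 ] F [ 1.9  0.1 -0.7] M [ 0.06 -0.08 -0.03] open 0.648 q [0.45 0.29 1.81 0.   1.03 0.45]
pick_grip scene [([504.6, 245.7, 101.7], 0.94)]
pick scene [([502.3, 249.2, 13.6], 0.6)]
ring_end_a scene [([556.7, 92.9, 92.0], 0.57), ([387.2, -70.7, 4.0], 0.5), ([384.7, 241.8, 1.9], 0.47), ([387.9, 212.2, -0.3], 0.42), ([418.6, -73.5, -0.2], 0.41)]
ring_end_b scene [([556.7, 92.9, 92.0], 0.57), ([387.2, -70.7, 4.0], 0.5), ([384.7, 241.8, 1.9], 0.47), ([387.9, 212.2, -0.3], 0.42), ([418.6, -73.5, -0.2], 0.41)]
chuck_seat scene [([534.5, 64.5, 73.2], 0.84)]
ring_back scene [([511.1, 28.8, 84.4], 0.81), ([396.6, -154.0, 1.6], 0.7), ([304.5, 210.1, 2.7], 0.54)]
pick_grip wrist [([501.7, 248.0, 105.7], 0.67)]
pick wrist [([501.0, 251.1, 11.9], 0.66)]
ring_end_a wrist [([387.1, 208.6, -1.4], 0.5), ([554.9, 91.3, 88.0], 0.49), ([382.4, 239.9, 4.1], 0.49)]
ring_end_b wrist [([387.1, 208.6, -1.4], 0.5), ([554.9, 91.3, 88.0], 0.49), ([382.4, 239.9, 4.1], 0.49)]
chuck_seat wrist []
ring_back wrist [([306.0, 209.3, 3.7], 0.81)]
```

View pics/s14c.png

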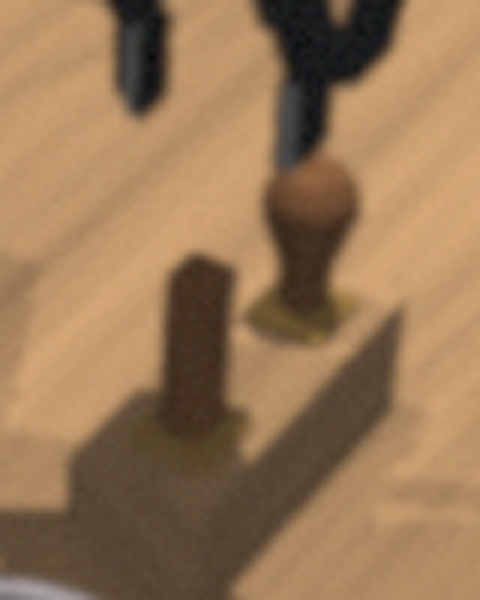

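View pics/w14.png

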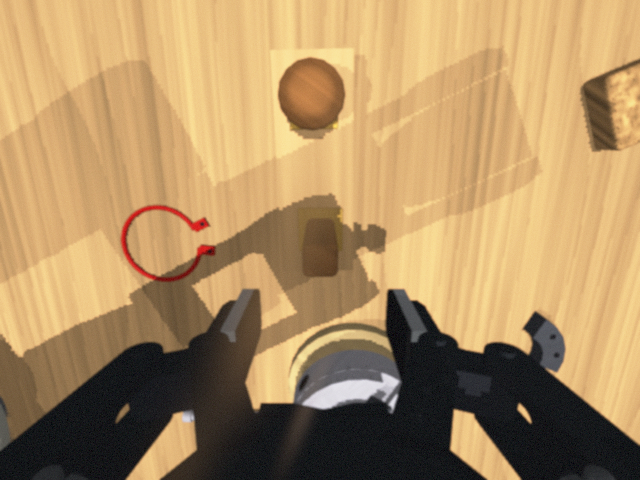

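```bash
python3 - <<'E'
from h import *
delta([561,101,310],60)
E
```

```text
t 17.63 pos [501.8 246.7 361.8] rpy [-3.141  0.     1.57 ] F [-0.6  0.5 -0.1] M [-0. -0.  0.] open 0.649 q [0.45 0.3  1.82 0.   1.03 0.45]
delta [-0.1456  0.0593  0.0518] twist 0.1665
```

Request:
apply_moves(motion="-0.3 -0.1456 0.0593 0 0.1665;-0.3 -0.1456 0.0593 0 0.1665;-0.3 -0.1456 0.0593 0.01 0.1665;-0.3 -0.1456 0.0593 0.03 0.1665;-0.3 -0.1456 0.0593 0.05 0.1665;-0.3 -0.1456 0.0593 0.0518 0.1665;-0.3 -0.1456 0.0593 0.0518 0.1665;-0.3 -0.1456 0.0593 0.0518 0.1665", squeeze=120)

```text
clock: 18.3
eef_pos: [561.0, 101.7, 310.9]
tcp_rot: [3.142, -0.0, 1.049]
contact_force: [0.3, 0.3, 0.2]
opening: 0.349
```

```bash
python3 - <<'E'
from h import *
st();f=pic("wrist","w15");st()
f=pic("wrist","w15c",(220,230,420,380),4)
E
```

```text
t 18.3 pos [561.  101.7 310.9] rpy [ 3.142 -0.     1.049] F [0.3 0.3 0.2] M [-0.    0.02  0.01] open 0.349 q [0.18 0.38 1.83 0.   0.93 0.7 ]
t 18.35 pos [561.2 102.  311.3] rpy [ 3.141e+00 -1.000e-03  1.050e+00] F [0.2 0.6 0.4] M [ 0.03 -0.01 -0.03] open 0.351 q [0.18 0.38 1.83 0.   0.93 0.7 ]
```

View pics/w15.png

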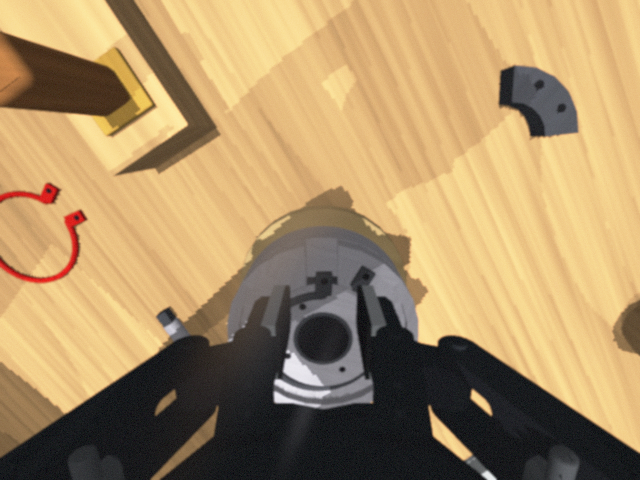

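View pics/w15c.png

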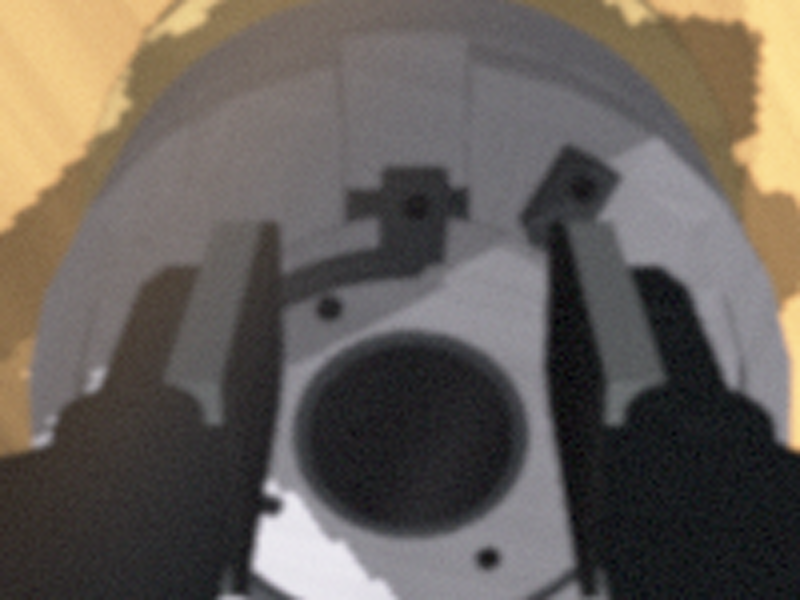

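```bash
python3 - <<'E'
from h import *
f=grab_frame("wrist");s=st()
c=lambda x,y:[220+x/4-.4,230+y/4-.4]
P=back(f,[c(415,205),c(385,170),c(447,170),c(445,262),c(383,262)],92.5);print(P)
u=np.array([.5,.866]);v=np.array([.866,-.5])
for p in P: d=p[:2]-s["eef_pos"][:2]; print(np.round([d@u,d@v],1))
print(back(f,[c(410,435)],87.5))
E
```

```text
t 18.45 pos [561.2 102.1 311.5] rpy [ 3.140e+00 -1.000e-03  1.049e+00] F [-0.5  0.7  0.2] M [-0.02 -0.02  0.  ] open 0.347 q [0.18 0.38 1.83 0.   0.93 0.7 ]
[[557.9  93.6  92.5]
 [556.8 100.6  92.5]
 [564.7  96.1  92.5]
 [557.2  83.4  92.5]
 [549.1  88.   92.5]]
[-9.   1.4]
[-3.5 -3.1]
[-3.4  6. ]
[-18.2   5.9]
[-18.2  -3.4]
[[536.4  57.7  87.5]]
```

Request:
apply_moves(motion="-0.3 -0.002 0.0014 0.02 0;-0.3 -0.002 0.0014 0.035 0;-0.3 -0.002 0.0014 0.045 0;-0.3 -0.002 0.0014 0.05 0;-0.3 -0.002 0.0014 0.05 0;-0.3 -0.002 0.0014 0.05 0;-0.3 -0.002 0.0014 0.05 0")

```text
clock: 19.03
eef_pos: [561.6, 98.8, 261.0]
tcp_rot: [3.141, -0.001, 1.048]
contact_force: [-0.0, 0.1, 0.8]
opening: 0.348
```

```bash
python3 - <<'E'
from h import *
st();pic("wrist","w16c",(220,230,420,380),4);pic("scene","s16c",(280,180,370,270),7)
E
```

```text
t 19.03 pos [561.6  98.8 261. ] rpy [ 3.141e+00 -1.000e-03  1.048e+00] F [-0.   0.1  0.8] M [ 0.06  0.02 -0.01] open 0.348 q [0.17 0.44 1.87 0.   0.83 0.69]
```

View pics/w16c.png

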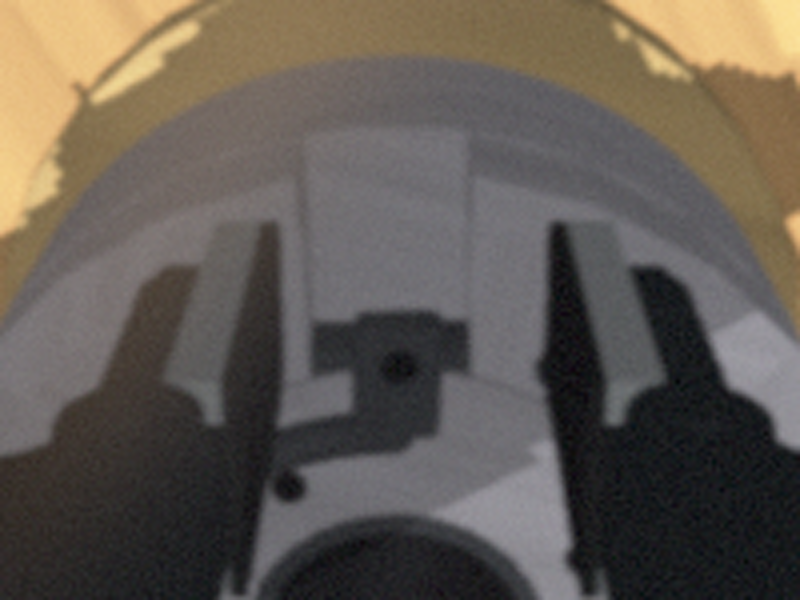

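View pics/s16c.png

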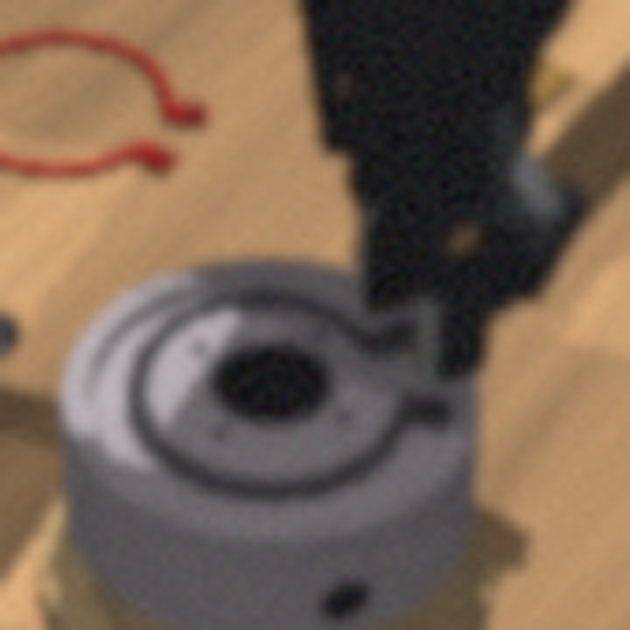

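Request:
apply_moves(motion="-0.3 0 -0.0015 0.0015 0;-0.5 0 -0.0015 0.0015 0;-0.7 0 -0.0015 0.0015 0;-1 0 -0.0015 0.0015 0;-1 0 -0.0015 0.0015 0;-1 0 -0.0015 0.0015 0;-1 0 -0.0015 0.0015 0;-1 0 -0.0015 0.0015 0")

```text
clock: 19.8
eef_pos: [560.0, 99.4, 258.9]
tcp_rot: [3.141, -0.0, 1.047]
contact_force: [-1.1, 0.3, 3.0]
opening: 0.038
```

```bash
python3 - <<'E'
from h import *
st();pic("wrist","w17c",(220,230,420,380),4);pic("scene","s17c",(280,180,370,270),7)
E
```

```text
t 19.8 pos [560.   99.4 258.9] rpy [ 3.141 -0.     1.047] F [-1.1  0.3  3. ] M [ 0.09  0.06 -0.01] open 0.038 q [0.17 0.45 1.87 0.   0.82 0.7 ]
```

View pics/w17c.png

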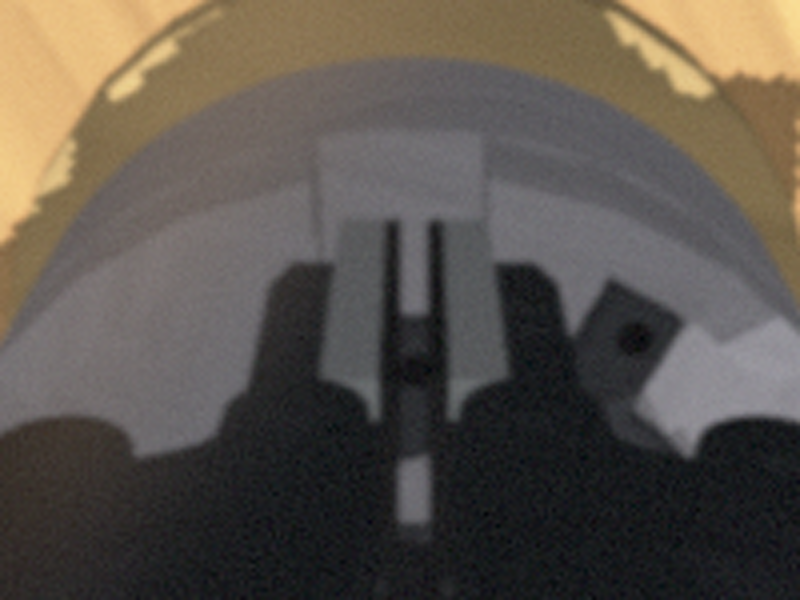

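View pics/s17c.png

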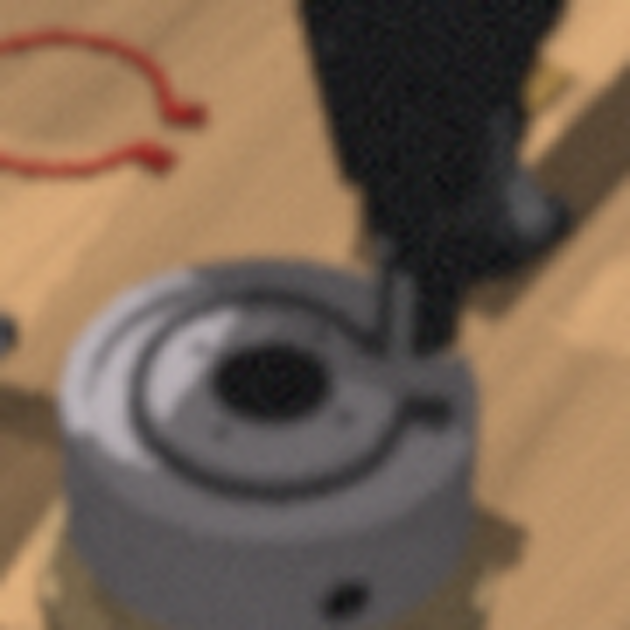

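Request:
apply_moves(motion="-0.3 0 0 0 0;-0.3 0 0 0 0;-0.3 0 0 0 0;-0.3 0 0 0 0;-0.3 0 0 0 0")

```text
clock: 20.32
eef_pos: [559.8, 99.3, 258.6]
tcp_rot: [-3.141, 0.0, 1.047]
contact_force: [-0.2, 0.9, -0.1]
opening: 0.352
```

```bash
python3 - <<'E'
from h import *
st();pic("wrist","w18c",(220,230,420,380),4);pic("scene","s18c",(300,195,360,245),12);f=pic("top","t18",(215,185,345,305),5)
E
```

```text
t 20.32 pos [559.8  99.3 258.6] rpy [-3.141  0.     1.047] F [-0.2  0.9 -0.1] M [-0.01 -0.04  0.  ] open 0.352 q [ 0.17  0.45  1.87 -0.    0.82  0.7 ]
```

View pics/w18c.png

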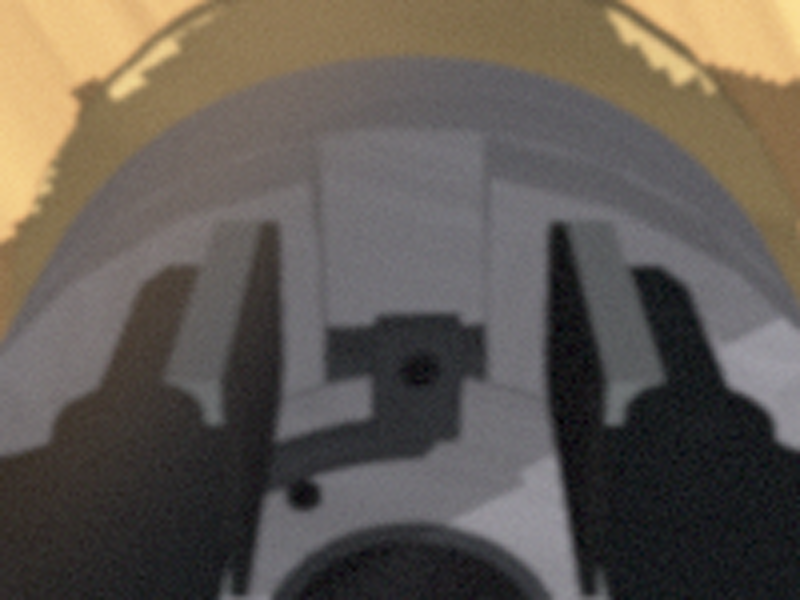

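View pics/s18c.png

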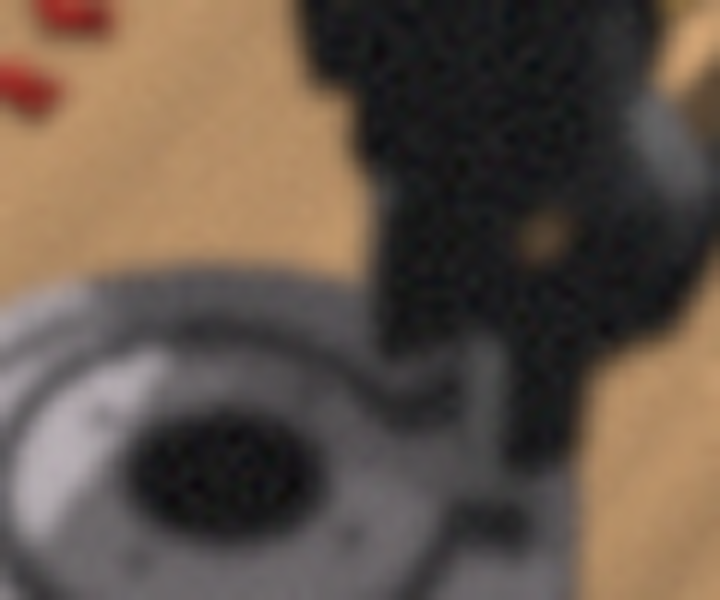

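Request:
apply_moves(motion="-0.3 0 0 0.001 0;-0.3 0 0 0.002 0;-0.3 0 0 0.003 0;-0.3 0 0 0.003 0")

```text
clock: 20.8
eef_pos: [560.0, 99.4, 256.8]
tcp_rot: [3.141, -0.0, 1.047]
contact_force: [-4.0, -0.7, 14.0]
opening: 0.352
```

Request:
apply_moves(motion="-0.3 0 0 0.001 0;-0.3 0 0 0.002 0;-0.3 0 0 0.002 0")

```text
clock: 21.05
eef_pos: [560.1, 99.4, 256.6]
tcp_rot: [3.141, -0.0, 1.047]
contact_force: [-11.0, -2.8, 33.7]
opening: 0.351
```

Request:
apply_moves(motion="-0.3 0 0 -0.003 0;-0.3 0 0 -0.004 0;-0.3 0 0 -0.004 0")

```text
clock: 21.3
eef_pos: [560.0, 99.4, 257.9]
tcp_rot: [3.141, -0.0, 1.047]
contact_force: [0.4, -0.4, -0.2]
opening: 0.348
```

```bash
python3 - <<'E'
from h import *
s=st();f=pic("wrist","w19c",(220,230,420,380),4)
T=np.array(s["eef_pos"]);u=np.array([.5,.866,0]);v=np.array([.866,-.5,0]);z=np.array([0,0,-1])
for d in (166,170,173):
  for rr in (-11,11): print(d,rr,[((proj(f,T+d*z+rr*u+k*14.8*v)[0]-[220,230])*4).round().tolist() for k in(-1,1)])
C=np.array([536.4,57.6])
for zz in (87.5,90,92.5): print(zz, [((proj(f,[*(C+rr*u[:2]),zz])[0]-[220,230])*4).round().tolist() for rr in (39,46.5,62)])
print([((proj(f,[*(C+rr*u[:2]),84])[0]-[220,230])*4).round().tolist() for rr in (54.5,62)])
E
```

```text
t 21.3 pos [560.   99.4 257.9] rpy [ 3.141 -0.     1.047] F [ 0.4 -0.4 -0.2] M [-0.04  0.    0.  ] open 0.348 q [0.17 0.45 1.87 0.   0.82 0.7 ]
166 -11 [[270.0, 408.0], [536.0, 409.0]]
166 11 [[264.0, 226.0], [542.0, 227.0]]
170 -11 [[274.0, 389.0], [533.0, 390.0]]
170 11 [[268.0, 211.0], [539.0, 211.0]]
173 -11 [[276.0, 376.0], [531.0, 376.0]]
173 11 [[271.0, 200.0], [536.0, 201.0]]
87.5 [[408.0, 372.0], [408.0, 312.0], [408.0, 184.0]]
90 [[408.0, 383.0], [408.0, 323.0], [408.0, 193.0]]
92.5 [[408.0, 395.0], [408.0, 334.0], [408.0, 202.0]]
[[408.0, 234.0], [408.0, 172.0]]
```

View pics/w19c.png

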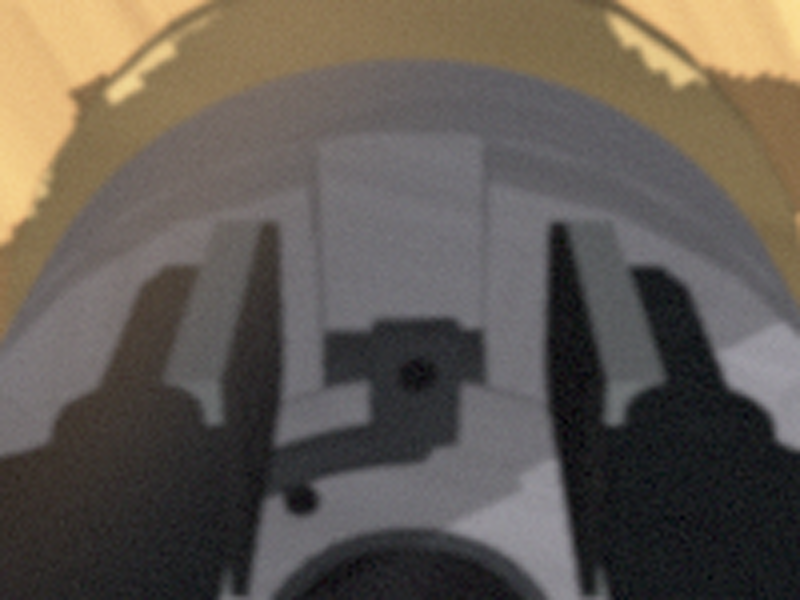

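Request:
apply_moves(motion="-0.3 0 0 0.001 0;-0.3 0 0 0.0015 0;-0.3 0 0 0.0015 0")

```text
clock: 21.6
eef_pos: [560.0, 99.4, 256.9]
tcp_rot: [-3.141, 0.0, 1.047]
contact_force: [-4.1, -0.8, 14.1]
opening: 0.352
```

```bash
python3 - <<'E'
from h import *
s=st();
E
```

```text
t 21.6 pos [560.   99.4 256.9] rpy [-3.141  0.     1.047] F [-4.1 -0.8 14.1] M [-0.09  0.66 -0.01] open 0.352 q [ 0.17  0.45  1.87 -0.    0.82  0.7 ]
```

Request:
apply_moves(motion="-0.3 0 0 -0.0015 0;-0.3 0 0 -0.003 0;-0.3 0 0 -0.003 0")

```text
clock: 21.85
eef_pos: [559.9, 99.4, 259.0]
tcp_rot: [-3.141, 0.0, 1.047]
contact_force: [-0.5, 0.1, 0.0]
opening: 0.351
```

```bash
python3 - <<'E'
from h import *
s=st();f=pic("wrist","w20"); R=np.array(f["R"])
# camera in tool frame
Rt=Ro.from_euler('xyz',s["tcp_rot"]).as_matrix();T=np.array(s["eef_pos"])
C=-R.T@f["t"]; print("cam in tool",Rt.T@(C-T)); Rc=R@Rt; ct=Rt.T@(C-T)
def cam(T,rpy):
    Rt=Ro.from_euler('xyz',rpy).as_matrix(); Rw=Rc@Rt.T; Cw=T+Rt@ct
    return dict(f,R=Rw,t=-Rw@Cw)
A=cam(np.array([561.2,102.0,311.4]),[3.141,-.001,1.049]); B=cam(np.array([560.0,99.4,257.9]),[3.141,0,1.047])
px=lambda p:[220+p[0]/4-.4,230+p[1]/4-.4]
def tri(a,b):
    K=np.array([[f["fx"],0,f["cx"]],[0,f["fy"],f["cy"]],[0,0,1]]);D=np.array(f["dist_coeffs"])
    ua=cv2.undistortPoints(np.array([[px(a)]]),K,D).reshape(2,1);ub=cv2.undistortPoints(np.array([[px(b)]]),K,D).reshape(2,1)
    X=cv2.triangulatePoints(np.hstack([A["R"],A["t"].reshape(3,1)]),np.hstack([B["R"],B["t"].reshape(3,1)]),ua,ub); return (X[:3]/X[3]).ravel().round(1)
print("dot",tri((416,206),(417,373)))
print("lug end L,R",tri((384,168),(372,320)),tri((447,168),(460,320)))
print("rim slot outer",tri((343,38),(318,138)),tri((468,38),(485,136)))
print("boss dot",tri((330,308),(302,499)))
E
```

```text
t 21.85 pos [559.9  99.4 259. ] rpy [-3.141  0.     1.047] F [-0.5  0.1  0. ] M [ 0.05 -0.01  0.03] open 0.351 q [ 0.17  0.45  1.87 -0.    0.83  0.7 ]
cam in tool [72.03314694  0.90875534 30.50908169]
dot [557.5  92.8  91. ]
lug end L,R [555.5  99.2  87.3] [564.   94.6  87.8]
rim slot outer [557.  115.7  69.3] [574.3 105.1  67.1]
boss dot [536.7  83.4  87.6]
```

View pics/w20.png

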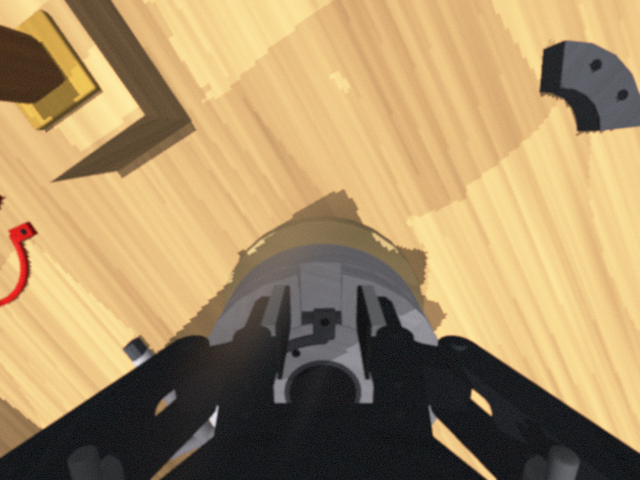

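```bash
cat > tri.py <<'E'
from h import *
ct=np.array([72.03,0.91,30.51])
def setup():
    s=r.sense();f=grab_frame("wrist");R=np.array(f["R"]);Rt=Ro.from_euler('xyz',s["tcp_rot"]).as_matrix();return f,R@Rt
def cam(f,Rc,T,rpy):
    Rt=Ro.from_euler('xyz',rpy).as_matrix(); Rw=Rc@Rt.T; Cw=np.array(T)+Rt@ct
    return dict(f,R=Rw,t=-Rw@Cw)
def tri(A,B,pa,pb):
    K=np.array([[A["fx"],0,A["cx"]],[0,A["fy"],A["cy"]],[0,0,1]]);D=np.array(A["dist_coeffs"])
    ua=cv2.undistortPoints(np.array([[pa]],float),K,D).reshape(2,1);ub=cv2.undistortPoints(np.array([[pb]],float),K,D).reshape(2,1)
    X=cv2.triangulatePoints(np.hstack([A["R"],A["t"].reshape(3,1)]),np.hstack([B["R"],B["t"].reshape(3,1)]),ua,ub); return (X[:3]/X[3]).ravel().round(1)
E
python3 - <<'E'
from tri import *
f,Rc=setup()
A=cam(f,Rc,[561.2,102.0,311.4],[3.141,-.001,1.049]); B=cam(f,Rc,[560.0,99.4,258.9],[3.141,0,1.047])
px=lambda p:[220+p[0]/4-.4,230+p[1]/4-.4]
print("lugb dot",tri(A,B,px((582,187)),px((635,340))))
print("lugb out corners",tri(A,B,px((569,145)),px((615,278))),tri(A,B,px((621,179)),px((682,325))))
print("rimslot in corner ",tri(A,B,px((348,195)),px((318,185))))
# pad tip location given z hypotheses
im=cv2.imread("pics/w20.png")[250:360,230:410]; cv2.imwrite("pics/w20c.png",cv2.resize(im,None,fx=4.4,fy=4.4,interpolation=cv2.INTER_CUBIC))
E
```

```text
lugb dot [579.9  81.9  87.9]
lugb out corners [580.6  85.4  78.9] [585.1  77.8  82.3]
rimslot in corner  [ 825.9  449.2 1121.4]
```

View pics/w20c.png

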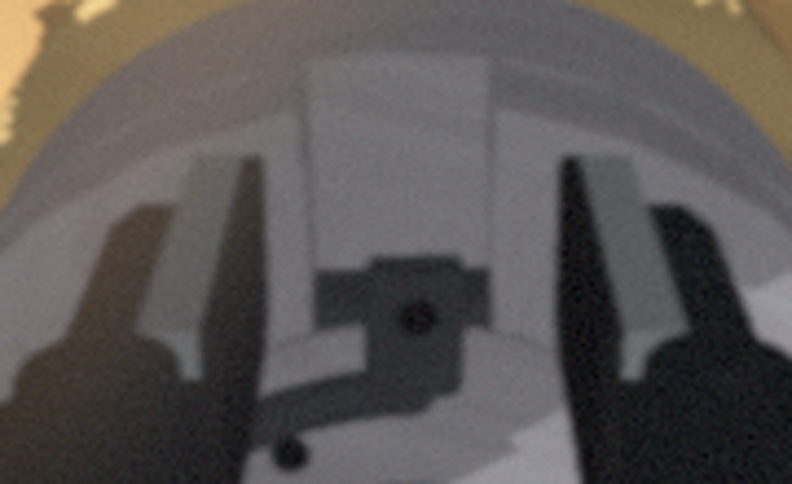

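Request:
apply_moves(motion="-0.3 0 0 0.001 0;-0.5 0 0 0.001 0;-0.6 0 0 0.001 0;-0.7 0 0 0.001 0;-0.7 0 0 0.001 0")

```text
clock: 22.37
eef_pos: [559.9, 99.4, 258.2]
tcp_rot: [-3.142, 0.0, 1.047]
contact_force: [0.5, 0.3, -0.1]
opening: 0.15
```

```bash
python3 - <<'E'
from h import *
s=st();f=pic("wrist","w21c",(230,250,410,360),4.4);pic("scene","s21c",(300,195,360,245),12)
E
```

```text
t 22.37 pos [559.9  99.4 258.2] rpy [-3.142  0.     1.047] F [ 0.5  0.3 -0.1] M [ 0.   -0.03  0.01] open 0.15 q [ 0.17  0.45  1.87 -0.    0.82  0.7 ]
```

View pics/w21c.png

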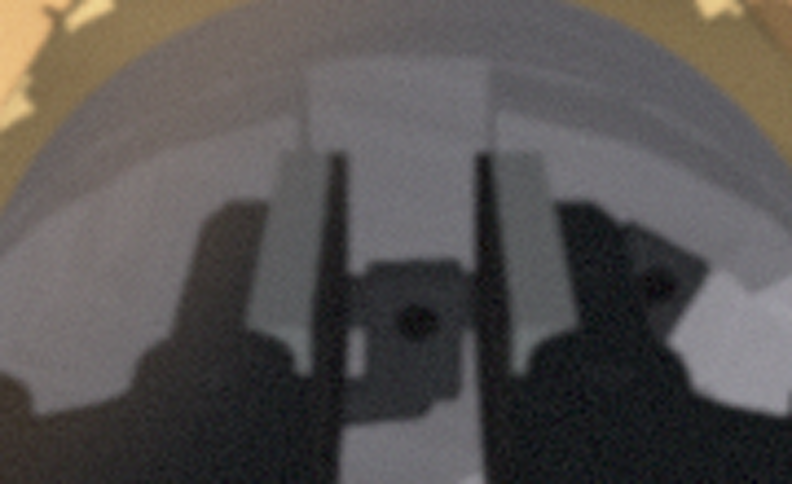

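View pics/s21c.png

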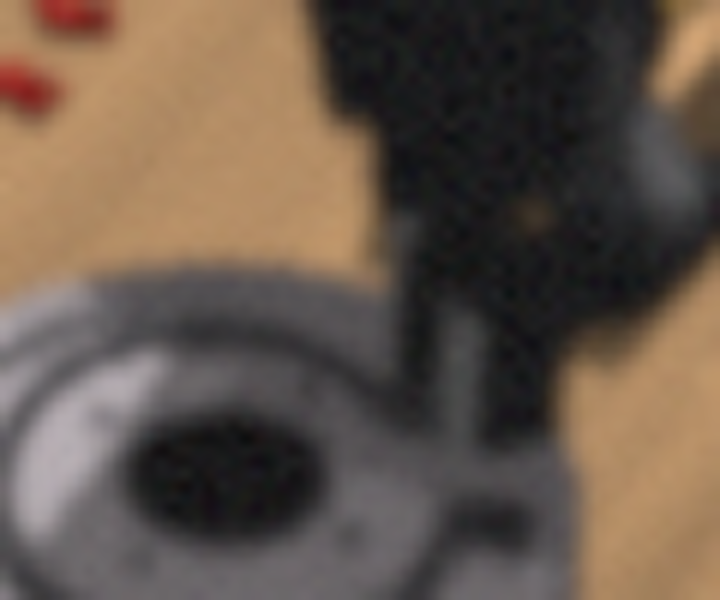

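Request:
apply_moves(motion="-0.7 0 0 0.0005 0;-0.7 0 0 0.001 0;-0.7 0 0 0.0015 0;-0.7 0 0 0.0015 0")

```text
clock: 22.8
eef_pos: [560.1, 99.4, 257.4]
tcp_rot: [3.141, -0.0, 1.047]
contact_force: [-2.9, -0.8, 7.9]
opening: 0.148
```

Request:
apply_moves(motion="-0.8 0 0 0 0;-0.9 0 0 0 0;-1 0 0 0 0;-1 0 0 0 0;-1 0 0 0 0;-1 0 0 0 0")

```text
clock: 23.3
eef_pos: [560.7, 99.2, 257.6]
tcp_rot: [3.139, -0.001, 1.047]
contact_force: [2.2, -1.4, 6.2]
opening: 0.036
```

```bash
python3 - <<'E'
from h import *
s=st();f=pic("wrist","w22c",(230,250,410,360),4.4)
E
```

```text
t 23.3 pos [560.7  99.2 257.6] rpy [ 3.139e+00 -1.000e-03  1.047e+00] F [ 2.2 -1.4  6.2] M [-0.38 -0.18 -0.05] open 0.036 q [ 0.17  0.45  1.87 -0.    0.82  0.7 ]
```

View pics/w22c.png

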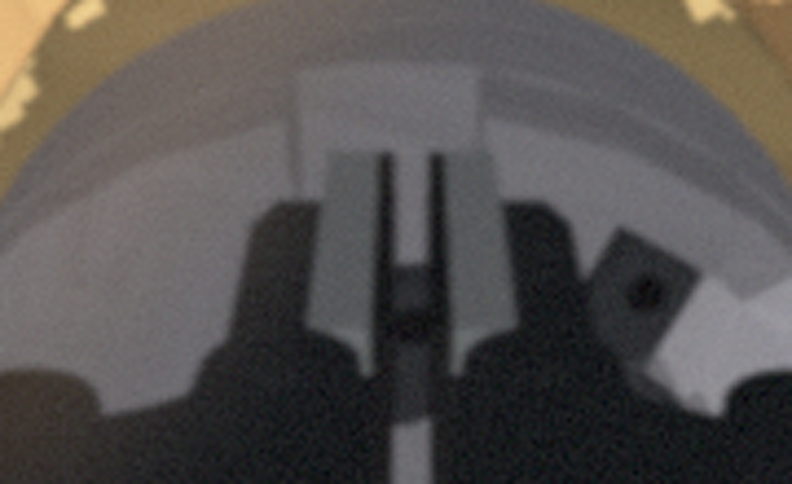

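Request:
apply_moves(motion="-1 0 0 -0.001 0;-1 0 0 -0.002 0;-1 0 0 -0.003 0;-1 0 0 -0.004 0;-1 0 0 -0.004 0")

```text
clock: 23.77
eef_pos: [559.9, 99.4, 260.7]
tcp_rot: [-3.142, -0.0, 1.047]
contact_force: [0.9, 1.2, -2.0]
opening: 0.033
```

```bash
python3 - <<'E'
from h import *
s=st();f=pic("wrist","w23c",(230,250,410,360),4.4);pic("scene","s23c",(300,195,360,245),12)
E
```

```text
t 23.77 pos [559.9  99.4 260.7] rpy [-3.142 -0.     1.047] F [ 0.9  1.2 -2. ] M [ 0.1  -0.16 -0.03] open 0.033 q [0.17 0.44 1.87 0.   0.83 0.7 ]
```

View pics/w23c.png

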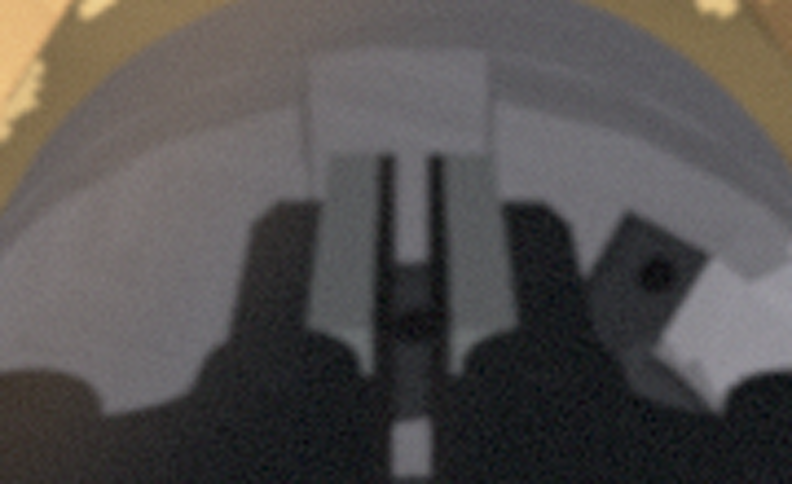

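View pics/s23c.png

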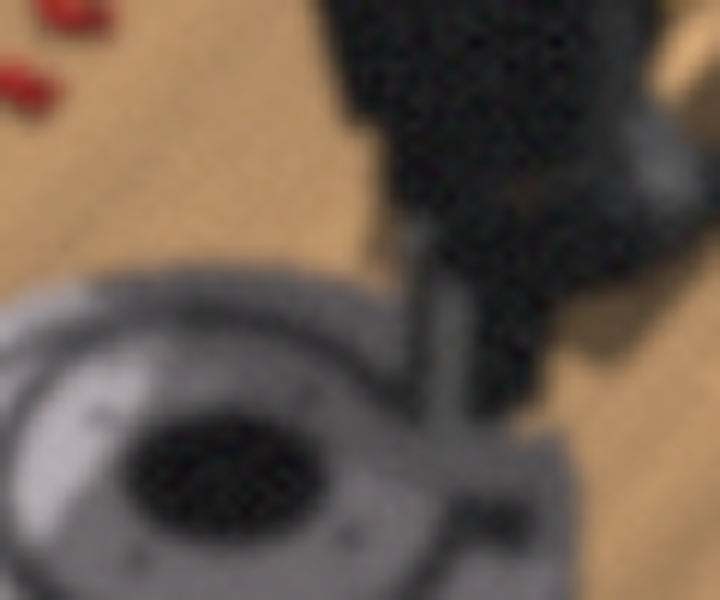

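Request:
apply_moves(motion="-1 0 0 -0.003 0;-1 -0.001 0 -0.006 0;-1 -0.003 0 -0.009 0;-1 -0.005 0 -0.012 0;-1 -0.007 0 -0.015 0;-1 -0.01 0 -0.018 0;-1 -0.01 0 -0.018 0")

```text
clock: 24.45
eef_pos: [554.7, 90.3, 279.4]
tcp_rot: [3.141, -0.0, 1.047]
contact_force: [-0.7, -1.1, -0.3]
opening: 0.039
```

```bash
python3 - <<'E'
from h import *
s=st();f=pic("wrist","w24c",(220,230,420,380),4);pic("scene","s24c",(285,185,365,255),9)
E
```

```text
t 24.45 pos [554.7  90.3 279.4] rpy [ 3.141 -0.     1.047] F [-0.7 -1.1 -0.3] M [ 0.01  0.   -0.02] open 0.039 q [ 0.16  0.41  1.87 -0.    0.86  0.68]
```

View pics/w24c.png

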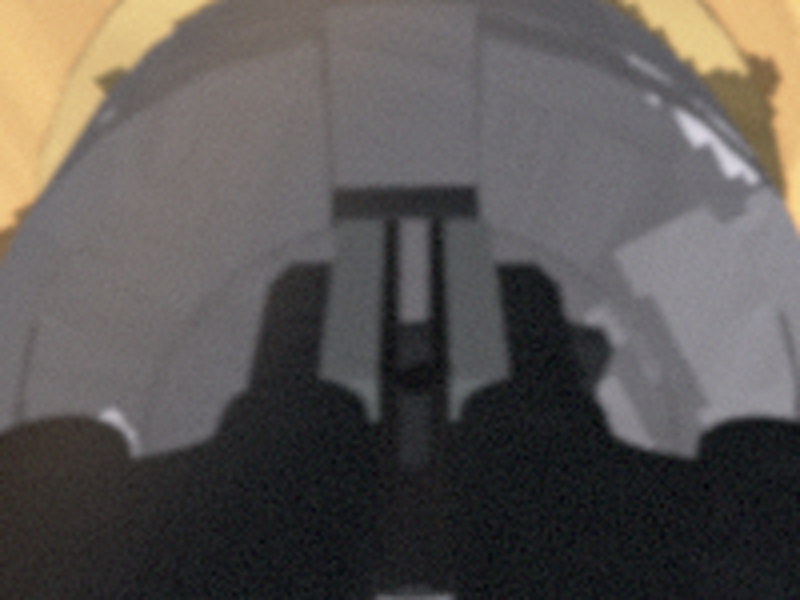

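View pics/s24c.png

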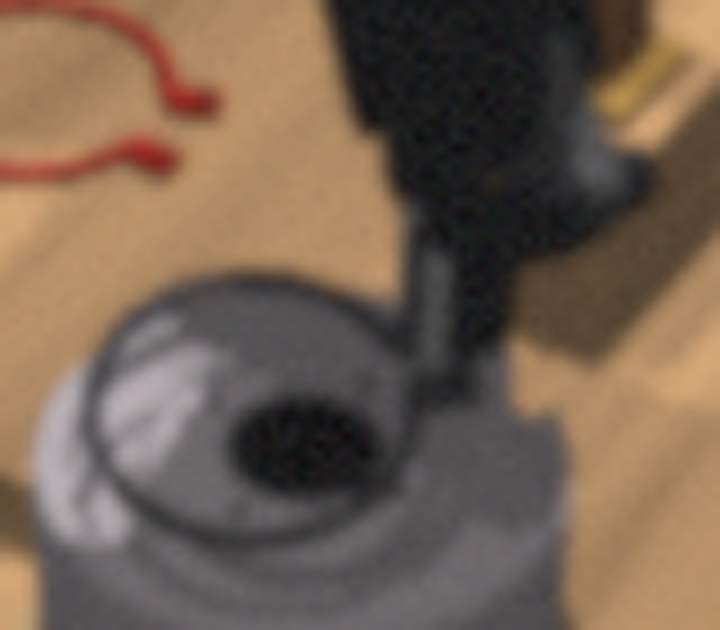

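Request:
apply_moves(motion="-1 0 0 -0.015 0;-1 0 0 -0.03 0;-1 -0.01 0.006 -0.045 0;-1 -0.025 0.0145 -0.055 0;-1 -0.045 0.026 -0.06 0;-1 -0.067 0.0387 -0.06 0;-1 -0.09 0.052 -0.06 0;-1 -0.113 0.0653 -0.06 0;-1 -0.136 0.0786 -0.06 0;-1 -0.159 0.0919 -0.06 0;-1 -0.182 0.1052 -0.06 0;-1 -0.205 0.1184 -0.06 0;-1 -0.225 0.13 -0.06 0;-1 -0.245 0.1415 -0.06 0;-1 -0.26 0.1502 -0.06 0;-1 -0.272 0.1571 -0.06 0;-1 -0.28 0.1618 -0.06 0;-1 -0.283 0.1635 -0.06 0;-1 -0.283 0.1635 -0.06 0;-1 -0.283 0.1635 -0.06 0")

```text
clock: 26.22
eef_pos: [555.0, -235.6, 338.6]
tcp_rot: [-3.141, -0.0, 1.047]
contact_force: [-1.3, -0.3, -1.0]
opening: 0.038
```

```bash
python3 - <<'E'
from h import *
s=st();f=pic("wrist","w25");pic("scene","s25c",(130,230,330,430),3);pic("top","t25",(340,170,560,330),3.5)
for q in ["tray_in","ring","ring_back","ring_end_a"]:
  for c in ["scene","wrist","top"]: print(q,c,[(np.round(d["point"],1).tolist(),round(d["conf"],2)) for d in spotter.place_of(q,c)][:5])
E
```

```text
t 26.22 pos [ 555.  -235.6  338.6] rpy [-3.141 -0.     1.047] F [-1.3 -0.3 -1. ] M [-0.    0.03  0.02] open 0.038 q [-0.4   0.39  1.74  0.    1.01  0.12]
tray_in scene [([522.2, -285.6, 4.0], 0.95)]
tray_in wrist [([527.1, -286.6, 8.0], 0.79)]
tray_in top [([528.3, -283.3, 0.4], 0.73)]
ring scene [([343.3, 220.5, 1.7], 0.61), ([397.4, -119.4, 1.3], 0.41), ([494.0, 296.8, -0.2], 0.35)]
ring wrist []
ring top [([346.9, 220.3, -3.4], 0.77)]
ring_back scene [([306.7, 210.6, 2.1], 0.69), ([507.0, -306.1, 163.7], 0.67), ([398.4, -153.0, -0.9], 0.5), ([532.6, 65.2, 75.4], 0.32)]
ring_back wrist [([393.2, -154.9, 3.2], 0.93)]
ring_back top [([305.0, 212.1, 3.5], 0.93), ([391.8, -153.8, 2.8], 0.72), ([561.1, 101.7, 79.3], 0.55)]
ring_end_a scene [([392.3, 210.5, -1.6], 0.51), ([383.7, 239.1, -0.5], 0.47), ([548.9, -242.2, 173.1], 0.46), ([536.9, 53.2, 0.1], 0.3)]
ring_end_a wrist [([390.9, -72.2, -0.4], 0.9), ([414.9, -77.6, 8.2], 0.71), ([562.5, -254.7, 164.0], 0.63), ([550.7, -242.7, 174.7], 0.58)]
ring_end_a top [([380.1, 240.6, 4.3], 0.59), ([417.0, -68.8, 2.1], 0.5), ([387.0, 211.6, 0.9], 0.49), ([385.2, -68.1, 2.5], 0.43)]
```

View pics/w25.png

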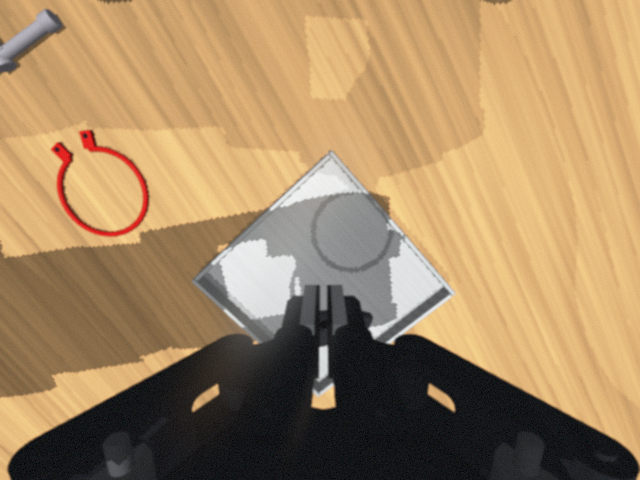

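View pics/s25c.png

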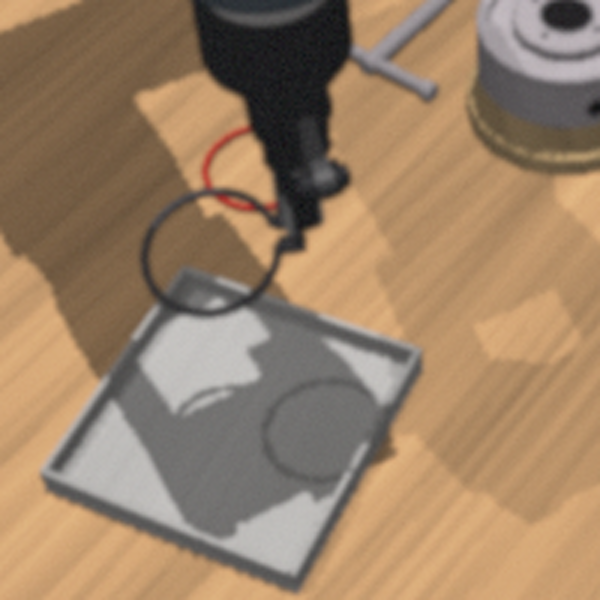

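View pics/t25.png

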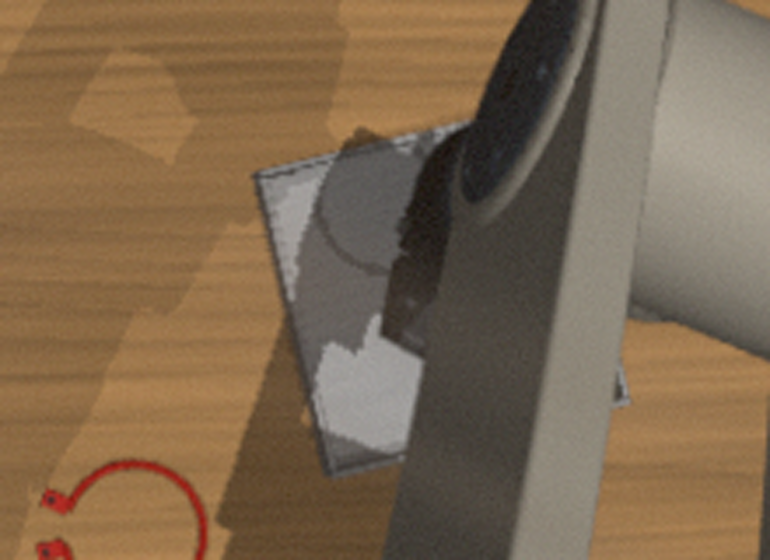

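Request:
apply_moves(motion="-1 0 0 0.01 0;-1 0 0 0.025 0;-1 0 0 0.045 0;-1 0 0 0.065 0;-1 0 0 0.085 0;-1 0 0 0.105 0;-1 0 0 0.12 0;-1 0 0 0.132 0;-1 0 0 0.142 0;-1 0 0 0.148 0;-1 0 0 0.15 0;-1 0 0 0.15 0;-1 0 0 0.15 0")

```text
clock: 28.05
eef_pos: [555.3, -236.2, 189.3]
tcp_rot: [3.141, -0.0, 1.047]
contact_force: [-1.0, -0.6, -0.3]
opening: 0.04
```

```bash
python3 - <<'E'
from h import *
s=st();pic("scene","s26c",(140,290,280,430),4.2)
E
```

```text
t 28.05 pos [ 555.3 -236.2  189.3] rpy [ 3.141 -0.     1.047] F [-1.  -0.6 -0.3] M [ 0.01 -0.03  0.05] open 0.04 q [-0.4   0.59  1.82  0.    0.73  0.12]
```

View pics/s26c.png

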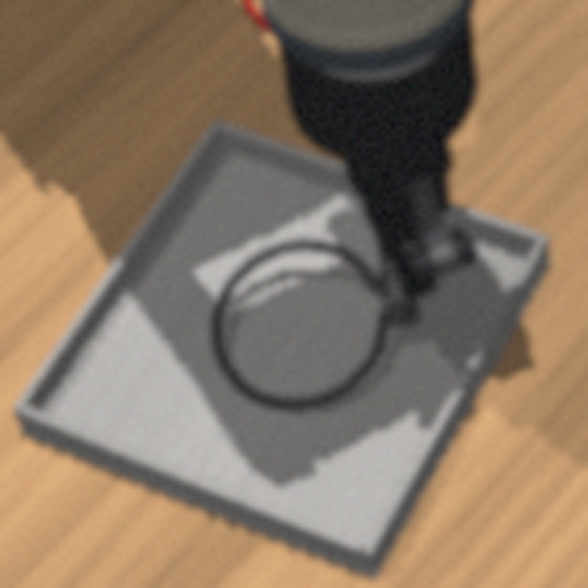

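Ring is well inside the tray, a centimetre or so above the floor. Lower slowly with force checks.

Request:
apply_moves(motion="-1 0 0 0.002 0;-1 0 0 0.004 0;-1 0 0 0.006 0;-1 0 0 0.008 0;-1 0 0 0.009 0;-1 0 0 0.009 0")

```text
clock: 28.6
eef_pos: [555.0, -236.0, 179.5]
tcp_rot: [-3.141, 0.0, 1.047]
contact_force: [-0.2, 1.3, 0.7]
opening: 0.033
```

Request:
apply_moves(motion="-1 0 0 0.001 0;-1 0 0 0.002 0;-1 0 0 0.003 0;-1 0 0 0.003 0")

```text
clock: 28.93
eef_pos: [555.2, -236.1, 178.0]
tcp_rot: [3.141, -0.0, 1.047]
contact_force: [-5.1, 2.9, 15.6]
opening: 0.044
```

```bash
python3 - <<'E'
from h import *
s=st();pic("scene","s27c",(140,290,280,430),4.2)
E
```

```text
t 28.93 pos [ 555.2 -236.1  178. ] rpy [ 3.141 -0.     1.047] F [-5.1  2.9 15.6] M [0.36 0.71 0.01] open 0.044 q [-0.4   0.61  1.82  0.    0.71  0.12]
```

View pics/s27c.png

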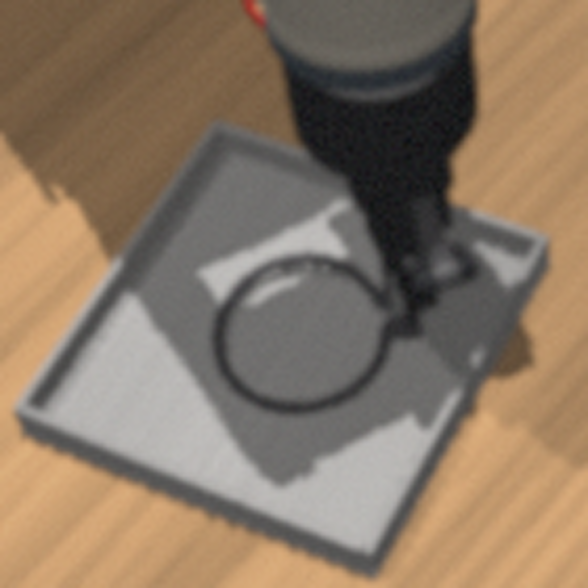

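Request:
apply_moves(motion="-1 0 0 -0.002 0;-0.9 0 0 -0.002 0;-0.7 0 0 -0.002 0;-0.5 0 0 -0.002 0;-0.5 0 0 -0.002 0;-0.5 0 0 -0.002 0;-0.5 0 0 -0.006 0;-0.5 0 0 -0.015 0;-0.5 0 0 -0.035 0;-0.5 0 0 -0.07 0;-0.5 0 0 -0.11 0;-0.5 0 0 -0.15 0;-0.5 0 0 -0.15 0")

```text
clock: 30.07
eef_pos: [557.3, -237.1, 335.5]
tcp_rot: [3.129, -0.001, 1.047]
contact_force: [2.8, -0.6, 1.1]
opening: 0.247
```

```bash
python3 - <<'E'
from h import *
s=st();pic("scene","s28c",(140,290,280,430),4.2);pic("scene","s28");f=pic("wrist","w28")
for q in ["tray_in","ring","ring_back","ring_end_a","pick_grip","awl_mid"]:
  for c in ["scene","wrist"]: print(q,c,[(np.round(d["point"],1).tolist(),round(d["conf"],2)) for d in spotter.place_of(q,c)][:5])
E
```

```text
t 30.07 pos [ 557.3 -237.1  335.5] rpy [ 3.129e+00 -1.000e-03  1.047e+00] F [ 2.8 -0.6  1.1] M [-0.02 -0.03  0.01] open 0.247 q [-0.4   0.39  1.74  0.    0.99  0.12]
tray_in scene [([522.5, -284.8, 1.8], 0.65)]
tray_in wrist [([527.2, -285.8, 8.2], 0.72)]
ring scene [([341.5, 217.7, 1.3], 0.68), ([530.1, -278.9, 2.4], 0.59), ([399.4, -115.3, 0.8], 0.43)]
ring wrist []
ring_back scene [([509.5, -308.3, 6.2], 0.72), ([305.2, 211.3, -0.1], 0.5), ([398.2, -156.5, -0.0], 0.44), ([773.0, -127.1, 40.0], 0.43)]
ring_back wrist [([504.4, -305.3, 5.5], 0.7), ([391.7, -157.3, 0.9], 0.68)]
ring_end_a scene [([383.0, 242.1, 0.1], 0.62), ([562.2, -252.5, 5.6], 0.57), ([552.4, -248.4, 6.2], 0.55), ([389.8, 213.1, -1.9], 0.39)]
ring_end_a wrist [([553.3, -245.8, 5.1], 0.76), ([564.6, -250.9, 3.4], 0.76), ([390.4, -68.7, 1.5], 0.73), ([412.3, -77.4, 8.0], 0.71)]
pick_grip scene [([506.1, 245.3, 104.1], 0.98), ([523.2, -287.0, 4.2], 0.3)]
pick_grip wrist []
awl_mid scene [([497.6, 344.3, 98.0], 0.62)]
awl_mid wrist []
```

View pics/s28.png

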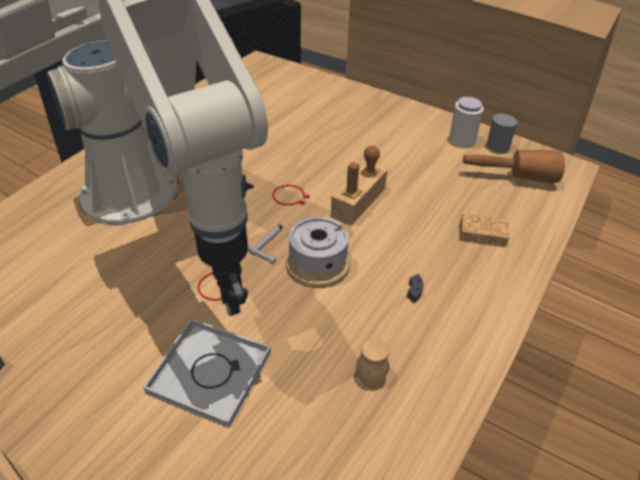

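View pics/w28.png

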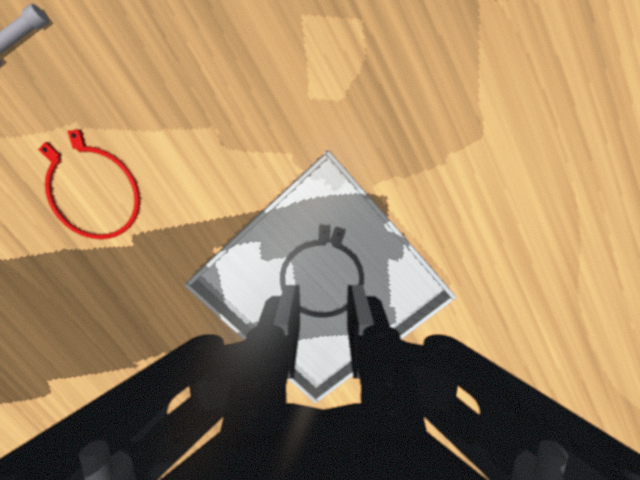

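Request:
apply_moves(motion="-0.5 0 0 0 0;-0.5 0 0 0 0;-0.5 0 0 0 0;-0.5 0 0 0 0;-0.5 0 0 0 0;-0.5 0 0 0 0")

```text
clock: 31.32
eef_pos: [555.0, -236.1, 326.8]
tcp_rot: [3.142, -0.0, 1.047]
contact_force: [0.3, 0.9, 0.0]
opening: 0.251
```

```bash
python3 - <<'E'
from h import *
st(); print(r.sign_off())
E
```

```text
t 31.32 pos [ 555.  -236.1  326.8] rpy [ 3.142 -0.     1.047] F [0.3 0.9 0. ] M [ 0.02 -0.01 -0.03] open 0.251 q [-0.4   0.4   1.75 -0.    0.99  0.12]
the job is handed in; nothing more can be done
None
```

I took the hook pick out of the block and lifted the ring's end out of the groove with it. I then hung the pick back in its hole, peeled the ring off the chuck by that lug and laid it in the parts tray. I handed the job in at about 31 s, well inside the 72 s; it gave no verdict.

**Ring:** the last pictures show it lying flat near the middle of the tray. Both lugs and the back measure about 1 to 2 mm above the tray floor, all within about 45 mm of its middle.

**Pick:** it stands upright at home in its hole. The last picture puts `pick_grip` at about 104 mm, where about 105 mm is home.

**Other tools and parts:** the awl measures the same within the detector's accuracy. The chuck key, spare jaw and turned foot look unmoved in the picture, but I did not measure them again.

**Forces:** the net wrist force stayed under 10 N while the pick lifted the ring's end. The highest I read was about 35 N, when the open fingertips pressed down on what I took to be the chuck's rim. That is close to the 40 N limit, but no higher reading showed, and I backed off at once.

**Disagreement:** when gripping the lug, the gripper read about 3 mm open on a lug that is 10 mm wide. I opened it and tried again because of that. It read the same the second time, but the lug followed the hand, so the grip was real.

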